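# Put the bench tools back in their outlines

## Robot

A 6-joint arm with a two-finger parallel gripper is mounted at the origin on the work surface. World frame = base frame: x ahead of the robot, y to its left, z up, the work surface at z = 0. Lengths are in m, angles in rad, forces in N, time in s.
With the tool pointing down it reaches from about 0.35 to 0.725 m from the base axis. Payload 6 kg.
Tool frame: the origin (TCP) lies midway between the tips of the shut fingers; the grasp point (between the pads) lies 19 mm behind it (robot.grasp_offset is the distance from the TCP to the grasp point, in m); z points along the fingers, y is the line along which they close (so a half turn about z gives the same grasp; the last joint's range is limited). The gripper opens to 85 mm and grips with 20 to 120 N. Pads are 22 mm wide; open, the fingers measure 114 mm over their backs; the gripper's body (76 mm by 85 mm) begins 54 mm behind the grasp point. The pads swing forward as they close: fully open they stand 13 mm farther back than shut.
Start: joints at [1.52, 0.04, 0.085, 0, -1.615, -0.334], TCP at [0.225, 0.556, 0.207] pointing down, gripper open.
Joint ranges: [-2.56, 2.56], [-1.29, 2.01], [-1.08, 1.49], [-3.29, 1.98], [-2.81, -0.18], [-2.99, 2.99]. Speed limits (rad/s): [2.57, 2.57, 3.01, 3.14, 3.14, 3.14].

## Interface

Orientations are given as a unit quaternion [w, x, y, z].
In Python, from workcell import observe, optics, job_done, robot gives the robot as it stands. The module is installed in compiled form; this text tells all that it offers.
- The arm moves only by the tool servo_tool, never from a script. Its argument "steps" is a list of rows, each a list of 5 numbers: the shift along the tool's x, y, z in mm, then the turn about the tool's z in rad, then the opening, from 0 (shut) to 1 (fully open). In form: [[dx, dy, dz, twist, hand], ...]. A call has 1 to 8 rows; each row shifts and turns the commanded pose from where the row before left it, along the tool's axes as they then stand; what a row does not reach is not made up. A row lasts 1/12 s, in which the tool goes at most 41.7 mm and 7.16 degrees, less where a joint would pass 70% of its speed; a pose out of reach is approached as far as the arm can. A call with a gripper value outside its range is refused whole. The fingers move at their own pace and stop on an object; "newtons" is the grip in N (left out, the last holds). Time passes only in rows, so rows that do not move let the fingers close. It gives the time, the measured TCP pose, the force, the opening and the grip force at its end, in the units of the state.
- observe(): the state, without advancing time (a new reading comes with each control period).
- optics.get_image(name): name is "scene" or "side" or "wrist"; returns a dict with "pixels" (384x512x3 uint8, red, green, blue), "fx", "fy", "cx", "cy" (pixels), "k1" (the pictures are not rectified: a ray, as slopes to the right and down, at radius r is drawn at 1 + k1 r^2 times it, then the intrinsics apply), "T" (4x4, takes a point from camera to world coordinates). Camera axes: x right, y up, looking along -z (the intrinsics and any distortion apply to the point x, -y, -z); pixel columns grow to the right and rows downward; lengths in m; the calibration is good to about 2 mm. A picture is of the moment at which its call begins. There is no depth.
- job_done(): hands the job in; it is judged then, once.
The state is a dict: "time": time; "joint_positions": joint angles; "qvel": joint speeds; "tau": joint torques, N m; "tool_pos": TCP position; "tool_rot": TCP orientation; "wrist_force": force on the tool from outside, world axes, zero at the start; "ft_torque": the same for the moment, N m; "width": finger opening in m; "finger_force": force on a finger pad.
Only numpy, scipy, OpenCV 4.12 (cv2) and the standard library are available. Lean on these libraries where they do the work, as an engineer would, in place of code of your own. Each camera call takes 0.05 s, during which the arm holds its last target. There are 200 camera calls.

## Task

The filing is done: put the four loose hand tools - adjustable wrench, pliers, engineer's square and G-clamp - back in the tool tray, each lying flat on the foam inlay that shows its outline, the right way round and covering the outline. Lay them down rather than dropping them, and leave the oil can and the hacksaw where they are.

Things in the scene. Friction and masses are not known exactly. Their poses are not given: they have to be found in the camera images.
- wrench: Loose steel adjustable wrench lying flat, 163 mm long, 0.16 kg. Origin: near mid-length, on the underside; x along the handle towards the jaws, z up. Head 43 mm wide, 12 mm thick, x 26 to 83 mm. Handle 17 mm wide (y), its faces 1 and 10 mm above the underside; round end at x -80. Balances at x 16. Grip across the handle (closing along y) at x 12, y 0.
- pliers: Loose shut steel pliers with black handles, lying flat, 160 mm long, 52 wide, 12 thick, 0.19 kg. Origin: mid-length, on the underside; x towards the nose, z up. Joint: a block 25 mm wide (y), x 16 to 48 mm; nose ends at x 79, handles at x -80, y +-19. Balances at x 13. Grip across the joint (closing along y) at x 28, y 0.
- square: Loose engineer's square (steel L) lying flat, 0.21 kg. Origin: middle of its 100 x 75 mm area, on the underside; z up. Stock x -50 to -30, y -37.5 to 37.5 mm, 16 mm high. Blade 2 mm thick, 7 mm above the underside, y 17.5 to 37.5, from the stock to x 50. Balances at x -34, y 4. Grip across the stock (closing along x) at x -40, y -8.
- clamp: Loose iron G-clamp lying on its side, 165 x 66 mm, 16 thick, 0.38 kg. Origin on the underside, z up. Back bar 12 mm wide at y -19, x -22 to 82 mm; arms at x -16 and 76 reach y 35; 10 mm screw, axis y 21, from its crossbar (x -77, y 0 to 42) through the near arm to its foot at x 4; open mouth x 4 to 63. Balances at x 13, y 3. Grip across the back bar (closing along y) at x 32, y -19.
- inlay_wrench: Foam inlay 188 x 101 mm with a flush pale outline of the adjustable wrench, 4 mm larger all round; one of four side by side (102 mm apart, order varies) in a fixed tray, rim 3 mm higher. Origin: on its level top face, 16 mm above the bench, mid-point of the short edge nearest the robot; x along the inlay, away from the robot. Tool in place: its origin at x 94, y 0, z 0 mm, its axes parallel to these.
- inlay_pliers: Foam inlay 188 x 101 mm with a flush pale outline of the pliers, 4 mm larger all round; one of four side by side (102 mm apart, order varies) in a fixed tray, rim 3 mm higher. Origin: on its level top face, 16 mm above the bench, mid-point of the short edge nearest the robot; x along the inlay, away from the robot. Tool in place: its origin at x 94, y 0, z 0 mm, its axes parallel to these.
- inlay_square: Foam inlay 188 x 101 mm with a flush pale outline of the engineer's square, 4 mm larger all round; one of four side by side (102 mm apart, order varies) in a fixed tray, rim 3 mm higher. Origin: on its level top face, 16 mm above the bench, mid-point of the short edge nearest the robot; x along the inlay, away from the robot. Tool in place: its origin at x 94, y 0, z 0 mm, its axes parallel to these.
- inlay_clamp: Foam inlay 188 x 101 mm with a flush pale outline of the G-clamp, 4 mm larger all round; one of four side by side (102 mm apart, order varies) in a fixed tray, rim 3 mm higher. Origin: on its level top face, 16 mm above the bench, mid-point of the short edge nearest the robot; x along the inlay, away from the robot. Tool in place: its origin at x 94, y 0, z 0 mm, its axes parallel to these.
- oilcan: Bystander: round copper oil can with a thin spout, 62 mm wide, 140 mm high, standing beyond the tray. Origin: centre of its base. Leave alone.
- hacksaw: Bystander: small wire-framed hacksaw lying flat beyond the loose tools, about 265 x 90 mm, 12 mm high. Origin: on the bench under the middle of its blade, the edge nearest the robot. Leave alone.
There are look-alikes about, which are no part of the job. Leave any blue look-alike of the wrench alone. Leave any pink look-alike of the pliers alone.

How it is judged:
At the end, for the whole second after the job is handed in: Each of the four tools lies at rest, flat (within 0.1 rad) on its own inlay, its origin within 12 mm (along and across the inlay) and 4 mm (height) of where the outline puts it, turned within 0.2 rad of the outline and not end for end (x of wrench in the frame of inlay_wrench between 0.082 and 0.106 m and y of wrench in the frame of inlay_wrench between -0.012 and 0.012 m and z of wrench in the frame of inlay_wrench between -0.004 and 0.004 m and angle between the x axis of wrench and the x axis of inlay_wrench, either way round below 0.2 rad and x of inlay_wrench in the frame of wrench below -0.05 m and angle between each of wrench, pliers, square, clamp's own z axis and vertical below 0.1 rad and linear speed of each of wrench, pliers, square, clamp below 0.01 m/s and angular speed of each of wrench, pliers, square, clamp below 0.1 rad/s and x of pliers in the frame of inlay_pliers between 0.082 and 0.106 m and y of pliers in the frame of inlay_pliers between -0.012 and 0.012 m and z of pliers in the frame of inlay_pliers between -0.004 and 0.004 m and angle between the x axis of pliers and the x axis of inlay_pliers, either way round below 0.2 rad and x of inlay_pliers in the frame of pliers below -0.05 m and x of square in the frame of inlay_square between 0.082 and 0.106 m and y of square in the frame of inlay_square between -0.012 and 0.012 m and z of square in the frame of inlay_square between -0.004 and 0.004 m and angle between the x axis of square and the x axis of inlay_square, either way round below 0.2 rad and x of inlay_square in the frame of square below -0.05 m and x of clamp in the frame of inlay_clamp between 0.082 and 0.106 m and y of clamp in the frame of inlay_clamp between -0.012 and 0.012 m and z of clamp in the frame of inlay_clamp between -0.004 and 0.004 m and angle between the x axis of clamp and the x axis of inlay_clamp, either way round below 0.2 rad and x of inlay_clamp in the frame of clamp below -0.05 m); the robot touches nothing.
It fails at once if a tool was dropped or thrown: it moved faster than 0.7 m/s (a fall of about 25 mm) with no finger on it ((contact force between the fingers and wrench below 0.05 N and linear speed of wrench above 0.7 m/s) or (contact force between the fingers and pliers below 0.05 N and linear speed of pliers above 0.7 m/s) or (contact force between the fingers and square below 0.05 N and linear speed of square above 0.7 m/s) or (contact force between the fingers and clamp below 0.05 N and linear speed of clamp above 0.7 m/s)).
It fails at once if the oil can was pushed aside by more than 30 mm or knocked over (distance of oilcan from where it was at the start of the episode above 0.03 m or angle between oilcan's own z axis and vertical above 0.5 rad).
It fails at once if the hacksaw was pushed aside by more than 30 mm or knocked over (distance of hacksaw from where it was at the start of the episode above 0.03 m or angle between hacksaw's own z axis and vertical above 0.5 rad).
It also fails if it takes over 126 s, if anything falls off the work surface, if the arm or the gripper's body presses on something with over 40 N, if the wrist force passes 120 N, or if a joint passes its speed limit or range.

## Working session

There is one attempt and no reset: what is moved stays moved. The work goes in short steps, Python scripts to look and compute and a tool call to move; the robot and the scene stay as the last step left them, time stands still between calls to the robot, and variables do not carry over. Pictures are saved under pics/ and viewed, at most 14 in all, crops included, and the job is handed in when it is done.

Besides the shell and the picture viewer there is one more tool, called after "Call:" by a JSON object that holds its "api" and its "payload". servo_tool: Moves the arm, as the interface text tells. Its arguments: {"type":"object","properties":{"steps":{"type":"array","items":{"type":"array","items":{"type":"number"}}},"newtons":{"type":"number"}},"required":["steps"]}

```bash
mkdir -p pics; cat > h.py <<'E'
import numpy as np, cv2
from workcell import observe, optics
def save(n,f):
    d=optics.get_image(n); cv2.imwrite('pics/'+f,d['pixels'][:,:,::-1]); np.savez('pics/'+f+'.npz',**d); return d
def load(f): return dict(np.load('pics/'+f+'.npz'))
def ray(d,u,v,z):
    x=(u-d['cx'])/d['fx']; y=(v-d['cy'])/d['fy']; X,Y=x,y
    for _ in range(20):
        s=1+d['k1']*(X*X+Y*Y); X,Y=x/s,y/s
    T=d['T']; r=T[:3,:3]@np.array([X,-Y,-1.]); o=T[:3,3]
    return (o+r*(z-o[2])/r[2])
def proj(d,p):
    T=d['T']; c=T[:3,:3].T@(np.array(p)-T[:3,3]); X=c[0]/-c[2];Y=-c[1]/-c[2]; s=1+d['k1']*(X*X+Y*Y)
    return X*s*d['fx']+d['cx'],Y*s*d['fy']+d['cy']
E
python3 - <<'E'
from h import *
for n in ('scene','side','wrist'):
    d=save(n,n+'0.png'); print(n,d['T'].round(3).tolist(),d['fx'],d['k1'])
a=cv2.imread('pics/scene0.png');b=cv2.imread('pics/side0.png')
cv2.imwrite('pics/s0.png',cv2.resize(a,(800,600),interpolation=cv2.INTER_CUBIC))
print(observe())
E
```

```text
scene [[0.594, -0.524, 0.61, 1.297], [0.804, 0.395, -0.444, -0.597], [-0.008, 0.755, 0.656, 0.885], [0.0, 0.0, 0.0, 1.0]] 373.2216604027424 -0.11679832848324048
side [[0.973, 0.169, -0.159, 0.351], [-0.232, 0.709, -0.666, -0.747], [0.0, 0.685, 0.729, 0.837], [0.0, 0.0, 0.0, 1.0]] 358.74880049240033 -0.03631281808082439
wrist [[-0.377, 0.876, 0.301, 0.302], [-0.926, -0.356, -0.122, 0.524], [0.001, -0.325, 0.946, 0.373], [0.0, 0.0, 0.0, 1.0]] 275.17767333707775 -0.053856521993466036
{'time': 0.15, 'joint_positions': array([ 1.51973844e+00,  4.06830755e-02,  8.40784324e-02, -3.21833719e-04,
       -1.61549031e+00, -3.33690569e-01]), 'qvel': array([ 0.00088716, -0.00032718,  0.00248061,  0.00063299, -0.00020118,
       -0.00036512]), 'tau': array([-2.20451235e-03, -3.68623745e+01,  3.47691858e+01,  6.93618357e+00,
       -4.49741667e-03, -4.22722422e-06]), 'tool_pos': array([0.22504494, 0.55590538, 0.20612695]), 'tool_rot': array([ 6.65482610e-04,  9.81554209e-01, -1.91182863e-01, -6.77048510e-05]), 'wrist_force': array([ 0.54640702,  0.13770679, -0.47509987]), 'ft_torque': array([ 0.04208022,  0.00511162, -0.02783149]), 'finger_force': 0.0, 'width': 0.08507289680017381}
```

View pics/s0.png

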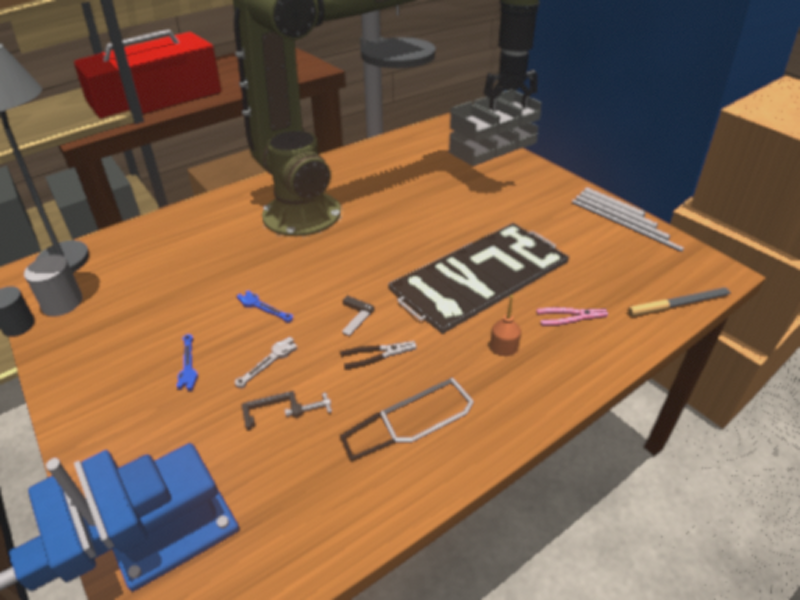

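View pics/side0.png

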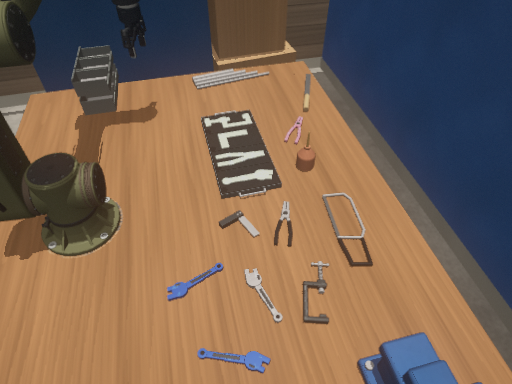

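The scene and side views show one silver wrench at side (262,293), with blue look-alikes at (195,282) and (235,358). The black pliers are at (285,223), with a pink look-alike at (294,130). The square is at (240,223), the clamp at (316,293), and the tray is around (240,150), with the wrench inlay nearest the tools. I want the silver wrench and the black pliers, because the task excludes blue and pink. I'll enlarge both areas to confirm.

```bash
python3 - <<'E'
import cv2
a=cv2.imread('pics/side0.png')
def crop(x0,y0,w,h,s,f):
    c=cv2.resize(a[y0:y0+h,x0:x0+w],None,fx=s,fy=s,interpolation=cv2.INTER_CUBIC)
    for i in range(0,w,20): cv2.putText(c,str(x0+i),(i*s,10),0,.35,(255,255,0)); cv2.line(c,(i*s,0),(i*s,h*s),(255,255,0),1) if 0 else cv2.line(c,(i*s,12),(i*s,18),(255,255,0),1)
    for i in range(0,h,20): cv2.putText(c,str(y0+i),(0,i*s+4),0,.35,(255,255,0))
    cv2.imwrite('pics/'+f,c)
crop(210,190,150,140,4,'c1.png'); crop(190,100,100,100,6,'c2.png')
E
```

```text
(no output)
```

View pics/c1.png

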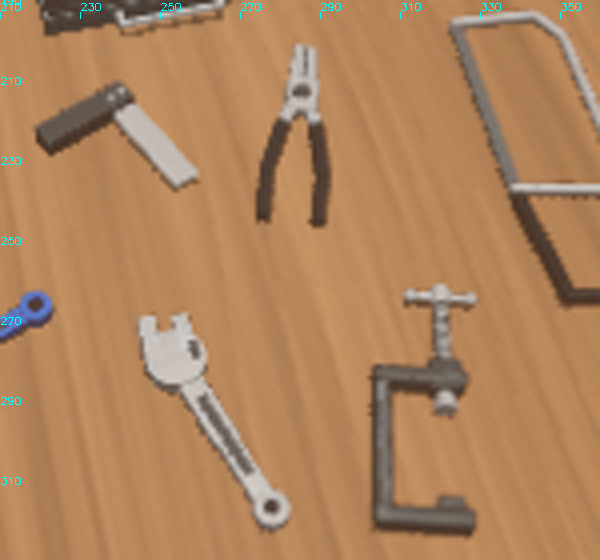

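View pics/c2.png

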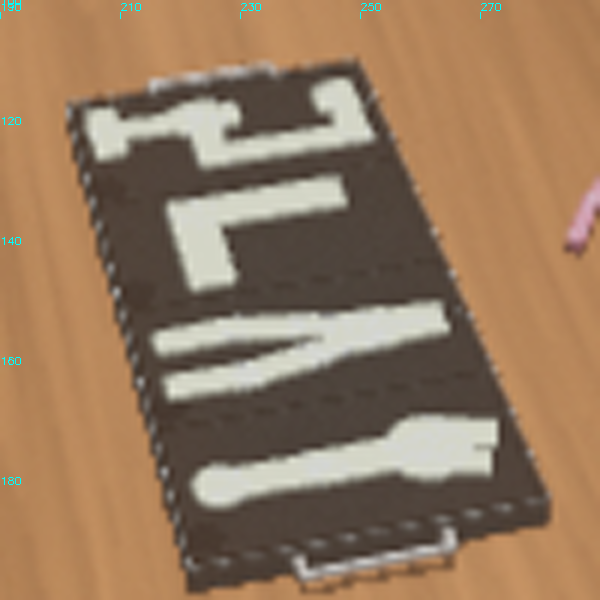

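The crops confirm the silver steel wrench and the black-handled pliers. From the tool side, the inlay order is wrench, pliers, square, clamp. Next I fit poses from the points I read off.

```bash
cat > fit.py <<'E'
from h import *
from scipy.optimize import least_squares
def fit(d,pts,z0=0,g=(.5,0,0)):
    best=None
    for a in np.arange(-3,3,1.):
        def f(q):
            c,s=np.cos(q[2]),np.sin(q[2]); r=[]
            for (x,y,z),(u,v) in pts:
                x,y=x/1e3,y/1e3
                r+=list(np.subtract(proj(d,(q[0]+c*x-s*y,q[1]+s*x+c*y,z0+z/1e3)),(u,v)))
            return r
        s=least_squares(f,(g[0],g[1],a))
        if best is None or s.cost<best.cost: best=s
    return best.x, np.abs(best.fun).max()
E
python3 - <<'E'
from fit import *
d=load('side0.png')
A=lambda l:[(m,(210+u/4,190+v/4)) for m,(u,v) in l]
B=lambda l:[((m[0],m[1]+o,0),(190+u/6,100+v/6)) for o,m,(u,v) in l]
T={'wrench':A([((-71,0,9),(270,508)),((83,0,12),(166,317)),((-80,0,9),(276,526))]),
'pliers':A([((79,0,11),(306,46)),((-80,19,11),(263,220)),((-80,-19,11),(318,224))]),
'square':A([((-50,37.5,16),(116,82)),((-50,-37.5,16),(37,133)),((-30,-37.5,16),(50,145)),((50,37.5,9),(198,178)),((50,17.5,9),(177,188))]),
'clamp':A([((-77,21,8),(440,297)),((-77,0,8),(407,296)),((-77,42,8),(474,298)),((76,35,12),(473,520)),((-16,35,12),(465,377)),((82,-25,12),(376,522)),((-22,-25,12),(375,368))])}
for k,v in T.items(): print(k,*fit(d,v))
p=B([(0,(-84,0),(193,487)),(0,(87,0),(496,445)),(102,(83,0),(446,317)),(102,(-84,19),(155,343)),(102,(-84,-19),(165,392)),
(204,(-54,41.5),(167,206)),(204,(54,41.5),(341,177)),(204,(54,13.5),(347,205)),(204,(-54,-41.5),(190,291)),(204,(-26,-41.5),(237,280)),
(306,(86,-29),(375,137)),(306,(-26,-29),(203,168)),(306,(-77,21),(107,135))])
print('tray',*fit(d,p,.016))
E
```

```text
wrench [ 0.46899998 -0.34353701 -4.50145404] 2.5367924695871125
pliers [ 0.58076162 -0.14161411 -5.06849647] 0.5614085803823059
square [ 0.44746908 -0.13238447 -1.16314067] 0.8862810646449475
clamp [ 0.58961806 -0.36287738 -1.88009746] 0.9325237024231683
tray [0.51444577 0.05895898 0.01371756] 1.3370554875450296
```

```bash
cat > plan.py <<'E'
from h import *
import sys
def pose():
    o=observe(); w,x,y,z=o['tool_rot']; return o['tool_pos'], 2*np.arctan2(y,x)
def plan(x,y,z,phi=None,n=None,vmax=38):
    p,f=pose(); phi=f if phi is None else phi
    tw=-((phi-f+np.pi)%(2*np.pi)-np.pi)
    D=np.array([x,y,z])-p
    n=n or int(max(np.ceil(np.linalg.norm(D)*1e3/vmax),np.ceil(abs(tw)/.12),1))
    print('at',p.round(4),'phi',round(f,3),'rows',n,'twist',round(tw,3))
    s=D/n*1e3
    for i in range(n):
        a=f-tw/n*i
        print([round(float(v),1) for v in (s[0]*np.cos(a)+s[1]*np.sin(a), s[0]*np.sin(a)-s[1]*np.cos(a), -s[2])],round(tw/n,3))
if __name__=='__main__': plan(*map(float,sys.argv[1:]))
E
python3 plan.py .49 .24 .24
```

```text
at [0.225  0.5559 0.2061] phi -0.385 rows 11 twist -0.0
[33.1, 17.6, -3.1] -0.0
[33.1, 17.6, -3.1] -0.0
[33.1, 17.6, -3.1] -0.0
[33.1, 17.6, -3.1] -0.0
[33.1, 17.6, -3.1] -0.0
[33.1, 17.6, -3.1] -0.0
[33.1, 17.6, -3.1] -0.0
[33.1, 17.6, -3.1] -0.0
[33.1, 17.6, -3.1] -0.0
[33.1, 17.6, -3.1] -0.0
[33.1, 17.6, -3.1] -0.0
```

Call:
{"api": "servo_tool", "payload": {"steps": [[33,17.6,-5,0,1],[33,17.6,-5,0,1],[33,17.6,-5,0,1],[33,17.6,-5,0,1],[33,17.6,-5,0,1],[33,17.6,-5,0,1],[33,17.6,-5,0,1],[33,17.6,0,0,1]], "newtons": 50}}

```text
time: 0.82
tool_pos: [0.4181, 0.3251, 0.243]
tool_rot: [-0.001, 0.982, -0.191, 0.0]
wrist_force: [0.0, 0.9, 0.7]
width: 0.0853
finger_force: 0.0
```

Call:
{"api": "servo_tool", "payload": {"steps": [[33,17.6,0,0,1],[33,17.6,0,0,1],[33,17.6,0,0,1],[0,0,0,0,1],[0,0,0,0,1]]}}

```text
time: 1.23
tool_pos: [0.4898, 0.2387, 0.2414]
tool_rot: [0.0, 0.981, -0.193, -0.0]
wrist_force: [0.1, -0.2, -0.2]
width: 0.0855
finger_force: 0.0
```

```bash
python3 - <<'E'
from h import *
d=save('wrist','w1.png'); a=cv2.imread('pics/w1.png'); cv2.imwrite('pics/w1b.png',cv2.resize(a,(768,576),interpolation=cv2.INTER_CUBIC))
E
python3 plan.py .468 -.33 .24 -1.6
```

```text
at [0.4892 0.2398 0.2414] phi -0.387 rows 16 twist 1.213
[12.2, 33.5, 0.1] 0.076
[14.7, 32.5, 0.1] 0.076
[17.1, 31.3, 0.1] 0.076
[19.4, 29.9, 0.1] 0.076
[21.6, 28.3, 0.1] 0.076
[23.7, 26.6, 0.1] 0.076
[25.7, 24.7, 0.1] 0.076
[27.5, 22.7, 0.1] 0.076
[29.1, 20.6, 0.1] 0.076
[30.6, 18.3, 0.1] 0.076
[31.9, 15.9, 0.1] 0.076
[33.0, 13.5, 0.1] 0.076
[33.9, 10.9, 0.1] 0.076
[34.7, 8.3, 0.1] 0.076
[35.2, 5.7, 0.1] 0.076
[35.5, 3.0, 0.1] 0.076
```

View pics/w1b.png

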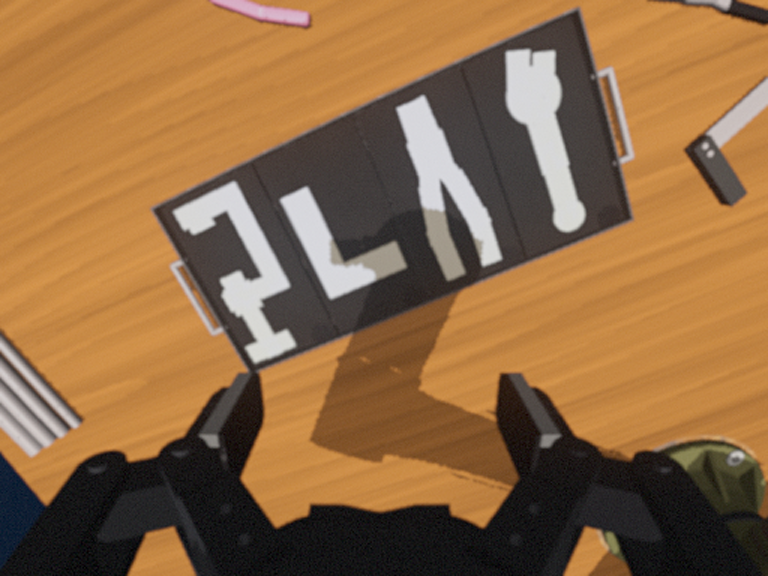

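```bash
python3 - <<'E'
from fit import *
d=load('w1.png')
p=[((x,y+o,0),(u/1.5,v/1.5)) for o,(x,y),(u,v) in [(0,(-84,0),(571,232)),(102,(83,0),(412,101)),(102,(-84,19),(454,279)),(102,(-84,-19),(491,265)),
(204,(-54,41.5),(331,299)),(204,(54,41.5),(280,200)),(204,(54,13.5),(304,186)),(204,(-54,-41.5),(407,268)),(204,(-26,-41.5),(396,241)),
(306,(86,-29),(237,182)),(306,(-26,-29),(290,287)),(306,(-83,46),(250,363)),(306,(-83,-4),(296,346))]]
print('tray',*fit(d,p,.016))
E
```

```text
tray [0.5108082  0.06254591 0.01901779] 2.283749835849136
```

Call:
{"api": "servo_tool", "payload": {"steps": [[12,33.5,0,0.076,1],[14.7,32.5,0,0.076,1],[17,31.3,0,0.076,1],[19.4,30,0,0.076,1],[21.6,28.3,0,0.076,1],[23.7,26.6,0,0.076,1],[25.7,24.7,0,0.076,1],[27.5,22.7,0,0.076,1]]}}

```text
time: 1.95
tool_pos: [0.4778, -0.0448, 0.2421]
tool_rot: [-0.0, 0.879, -0.477, 0.0]
wrist_force: [0.2, -0.5, 1.7]
width: 0.0855
finger_force: 0.0
```

Call:
{"api": "servo_tool", "payload": {"steps": [[29,20.6,0,0.076,1],[30.6,18.3,0,0.076,1],[32,16,0,0.076,1],[33,13.5,0,0.076,1],[0,0,0,0,1],[0,0,0,0,1]]}}

```text
time: 2.45
tool_pos: [0.4727, -0.1874, 0.2415]
tool_rot: [0.0, 0.797, -0.604, -0.0]
wrist_force: [0.4, -0.3, -0.2]
width: 0.0853
finger_force: 0.0
```

```bash
python3 - <<'E'
from h import *
d=save('wrist','w2.png'); a=cv2.imread('pics/w2.png'); cv2.imwrite('pics/w2b.png',cv2.resize(a,(768,576),interpolation=cv2.INTER_CUBIC))
E

```

```text
(no output)
```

View pics/w2b.png

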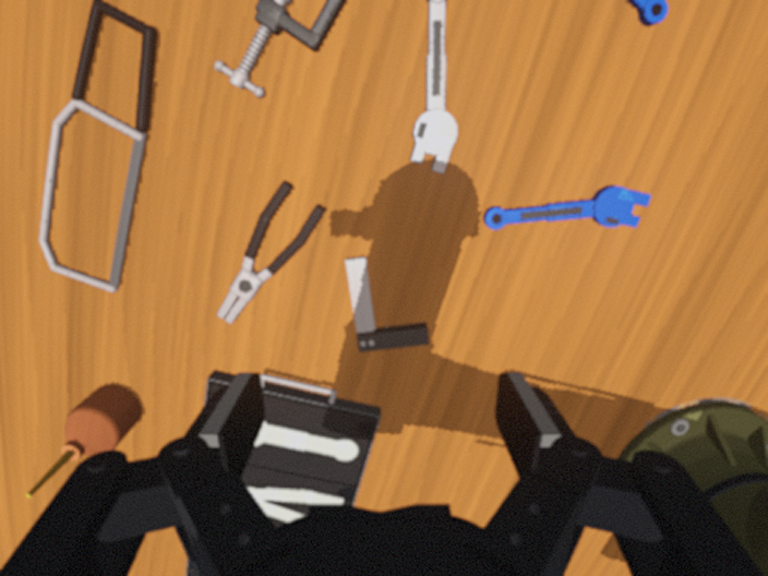

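```bash
python3 - <<'E'
from fit import *
d=load('w2.png')
A=lambda l:[(m,(u/1.5,v/1.5)) for m,(u,v) in l]
T={'wrench':A([((26,0,11),(436,108)),((83,0,12),(429,166))]),
'pliers':A([((79,0,11),(226,320)),((-80,19,11),(320,209)),((-80,-19,11),(287,184))]),
'square':A([((-50,37.5,16),(359,350)),((-50,-37.5,16),(429,343)),((-30,-37.5,16),(427,324)),((50,37.5,9),(345,259)),((50,17.5,9),(365,258))]),
'clamp':A([((-77,0,8),(261,93)),((-77,42,8),(218,66)),((-22,-25,12),(316,47)),((-16,35,14),(268,3))])}
G={'wrench':(12,0),'pliers':(28,0),'square':(-40,-8),'clamp':(32,-19)}
for k,v in T.items():
    q,e=fit(d,v); q[2]=(q[2]+np.pi)%(2*np.pi)-np.pi
    g=np.array(G[k])/1e3;c,s=np.cos(q[2]),np.sin(q[2])
    print(k,q.round(4),round(e,2),'grip',q[0]+c*g[0]-s*g[1],q[1]+s*g[0]+c*g[1])
E
```

```text
wrench [ 0.46   -0.3458  1.7523] 2.62 grip 0.4578225996478906 -0.3339959041217487
pliers [ 0.5783 -0.1347  1.2256] 1.23 grip 0.5878175259574546 -0.10837081716533507
square [ 0.4454 -0.1287 -1.1691] 1.24 grip 0.4223986501039106 -0.09502475264983645
clamp [ 0.5829 -0.3623 -1.9014] 4.51 grip 0.5545908866115092 -0.3863685681922584
```

```bash
python3 plan.py .4233 -.0969 .06 -2.737
```

```text
at [ 0.4729 -0.1865  0.2417] phi -1.296 rows 13 twist 1.441
[-7.7, 1.8, 14.0] 0.111
[-7.4, 2.6, 14.0] 0.111
[-7.1, 3.4, 14.0] 0.111
[-6.7, 4.2, 14.0] 0.111
[-6.2, 4.9, 14.0] 0.111
[-5.6, 5.6, 14.0] 0.111
[-4.9, 6.2, 14.0] 0.111
[-4.2, 6.7, 14.0] 0.111
[-3.4, 7.1, 14.0] 0.111
[-2.6, 7.4, 14.0] 0.111
[-1.8, 7.7, 14.0] 0.111
[-0.9, 7.8, 14.0] 0.111
[-0.1, 7.9, 14.0] 0.111
```

Call:
{"api": "servo_tool", "payload": {"steps": [[-7.7,1.8,14,0.111,1],[-7.4,2.6,14,0.111,1],[-7,3.4,14,0.111,1],[-6.7,4.2,14,0.111,1],[-6.2,5,14,0.111,1],[-5.6,5.6,14,0.111,1],[-5,6.2,14,0.111,1],[-4.2,6.7,14,0.111,1]]}}

```text
time: 3.17
tool_pos: [0.4424, -0.1294, 0.1294]
tool_rot: [0.0, -0.46, 0.888, 0.0]
wrist_force: [0.7, 0.3, -0.0]
width: 0.0853
finger_force: 0.0
```

Call:
{"api": "servo_tool", "payload": {"steps": [[-3.4,7,14,0.111,1],[-2.6,7.4,14,0.111,1],[-1.8,7.7,14,0.111,1],[-1,7.8,14,0.111,1],[0,7.9,14,0.111,1],[0,0,0,0,1],[0,0,0,0,1]]}}

```text
time: 3.75
tool_pos: [0.4232, -0.0961, 0.06]
tool_rot: [-0.0, -0.203, 0.979, -0.0]
wrist_force: [0.7, -0.5, 1.2]
width: 0.0854
finger_force: 0.0
```

```bash
python3 - <<'E'
from h import *
from plan import plan
d=save('wrist','w3.png'); a=cv2.imread('pics/w3.png'); cv2.imwrite('pics/w3b.png',a)
for p in [(-40,-8,16),(-50,37.5,16),(-50,-37.5,16),(50,37.5,9)]:
    c,s=np.cos(-1.166),np.sin(-1.166); print(p,np.round(proj(d,(.4465+(c*p[0]-s*p[1])/1e3,-.1305+(s*p[0]+c*p[1])/1e3,p[2]/1e3))))
plan(.4233,-.0969,.003,-2.737)
E

```

```text
(-40, -8, 16) [252. 208.]
(-50, 37.5, 16) [263. 256.]
(-50, -37.5, 16) [265. 174.]
(50, 37.5, 9) [153. 251.]
at [ 0.4239 -0.0965  0.0609] phi 3.55 rows 2 twist 0.004
[0.3, -0.1, 28.9] 0.002
[0.3, -0.1, 28.9] 0.002
```

View pics/w3b.png

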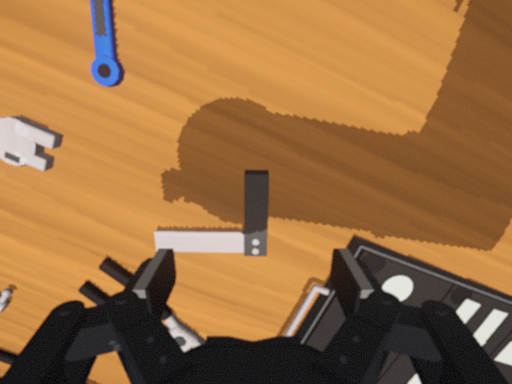

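The square's corners land within 4 px of my prediction: the stock is at (256,213) between the fingers, and the blade is at (200,242). Going down.

Call:
{"api": "servo_tool", "payload": {"steps": [[0,0,25,0.004,0.7],[0,0,20,0,0.7],[0,0,12,0,0.7],[0,0,0,0,0.7],[0,0,0,0,0],[0,0,0,0,0],[0,0,0,0,0],[0,0,0,0,0]], "newtons": 50}}

```text
time: 4.47
tool_pos: [0.4242, -0.0973, 0.0042]
tool_rot: [0.001, -0.198, 0.98, -0.0]
wrist_force: [0.2, -0.2, 0.1]
width: 0.011
finger_force: 0.0
```

Call:
{"api": "servo_tool", "payload": {"steps": [[0,0,0,0,0],[0,0,0,0,0],[0,0,-15,0,0],[0,0,-35,0,0],[0,0,-35,0,0],[0,0,0,0,0]]}}

```text
time: 4.97
tool_pos: [0.4269, -0.098, 0.0957]
tool_rot: [0.005, -0.198, 0.98, -0.002]
wrist_force: [0.7, -0.2, 0.2]
width: -0.0003
finger_force: 0.0
```

```bash
python3 - <<'E'
from h import *
from plan import *
# target grip
t=0.016; o=np.array([.5126,.0607])+.204*np.array([-np.sin(t),np.cos(t)])
c,s=np.cos(t),np.sin(t); print(o, g:=(o+[c*-.04-s*-.008,s*-.04+c*-.008]))
plan(g[0],g[1],.09,t-np.pi/2)
E
```

```text
[0.50933614 0.26467389] [0.46946925 0.25603494]
at [ 0.4269 -0.098   0.0957] phi 3.54 rows 10 twist -1.188
[-17.7, 31.0, 0.6] -0.119
[-21.2, 28.7, 0.6] -0.119
[-24.5, 25.9, 0.6] -0.119
[-27.4, 22.9, 0.6] -0.119
[-29.9, 19.5, 0.6] -0.119
[-32.0, 15.8, 0.6] -0.119
[-33.6, 11.9, 0.6] -0.119
[-34.8, 7.8, 0.6] -0.119
[-35.5, 3.6, 0.6] -0.119
[-35.6, -0.6, 0.6] -0.119
```

The fingers shut on nothing (width 0), so the grasp missed. I'll look.

```bash
python3 - <<'E'
from h import *
d=save('wrist','w4.png'); e=save('side','s4.png')
a=cv2.imread('pics/w4.png'); b=cv2.resize(cv2.imread('pics/s4.png')[130:290,170:310],None,fx=2.4,fy=2.4,interpolation=cv2.INTER_CUBIC)
cv2.imwrite('pics/m4.png',cv2.resize(np.hstack([a[:384,80:432],b]),(700,390)))
p=observe()['tool_pos'];print(p,proj(d,p),proj(e,p))
E
```

```text
[ 0.42434921 -0.09713831  0.08968064] (np.float64(255.64624154153566), np.float64(226.1299231964135)) (np.float64(227.22417733387894), np.float64(202.8193294843524))
```

View pics/m4.png

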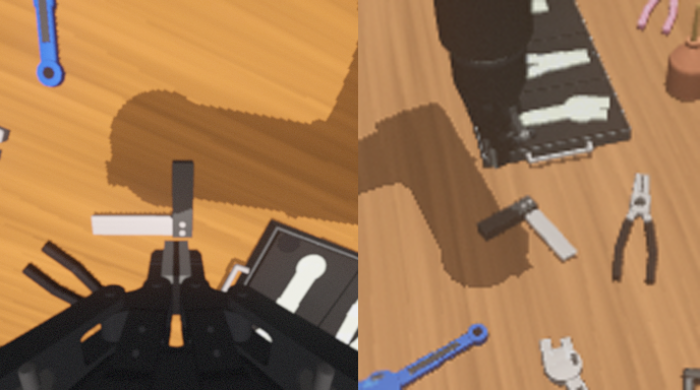

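The square is unmoved. The fingertips look higher in both views than the reported TCP (side prediction (227,203), tips about 5 px above it). I'll triangulate the tip to check.

```bash
python3 - <<'E'
from h import *
p=observe()['tool_pos']; out=[]
for n in ('side','scene','wrist'):
    d=save(n,n+'5.png'); u,v=proj(d,p); x0,y0=int(u)-20,int(v)-24
    print(n,u,v,'crop0',x0,y0)
    c=cv2.resize(cv2.imread(f'pics/{n}5.png')[y0:y0+48,x0:x0+44],None,fx=6,fy=6,interpolation=cv2.INTER_CUBIC)
    cv2.drawMarker(c,(int((u-x0)*6),int((v-y0)*6)),(0,255,255),cv2.MARKER_CROSS,12); out.append(c)
cv2.imwrite('pics/m5.png',np.hstack(out)); print(p)
E
```

```text
side 227.22417733387894 202.8193294843524 crop0 207 178
scene 224.5777774732671 176.84785304641923 crop0 204 152
wrist 252.39219759116864 236.3992153526448 crop0 232 212
[ 0.42434921 -0.09713831  0.08968064]
```

View pics/m5.png

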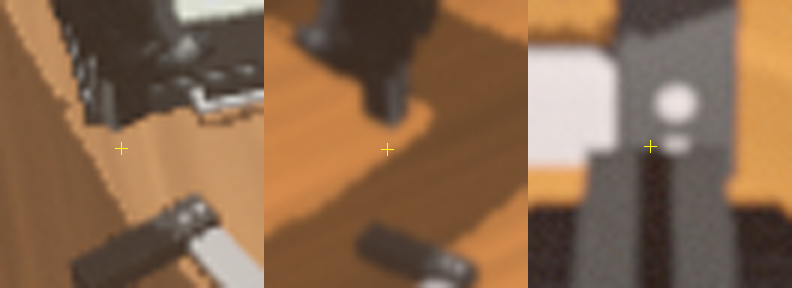

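```bash
python3 -c "
from workcell import robot,observe
print(robot.grasp_offset,[a for a in dir(robot) if a[0]!='_'],observe()['tool_pos'])"
```

```text
0.0187 ['MotionError', 'grasp_offset'] [ 0.42264392 -0.09732312  0.08676341]
```

Call:
{"api": "servo_tool", "payload": {"steps": [[0,35,0,0,0],[0,0,30,0,0],[0,0,30,0,0],[0,0,25,0,0],[0,0,2,0,0],[0,0,0,0,0],[0,0,0,0,0],[0,0,0,0,0]]}}

```text
time: 5.88
tool_pos: [0.4109, -0.0651, 0.0027]
tool_rot: [0.001, -0.198, 0.98, -0.0]
wrist_force: [-0.7, -0.1, -0.1]
width: -0.0002
finger_force: 0.0
```

Call:
{"api": "servo_tool", "payload": {"steps": [[0,0,4,0,0],[0,0,0,0,0],[0,0,0,0,0]]}}

```text
time: 6.13
tool_pos: [0.4099, -0.0651, -0.0027]
tool_rot: [0.0, -0.197, 0.98, 0.0]
wrist_force: [-0.3, -0.3, 0.3]
width: -0.0
finger_force: 0.0
```

Call:
{"api": "servo_tool", "payload": {"steps": [[0,0,4,0,0],[0,0,0,0,0],[0,0,0,0,0]]}}

```text
time: 6.38
tool_pos: [0.4095, -0.0652, -0.0073]
tool_rot: [-0.0, -0.198, 0.98, -0.0]
wrist_force: [-0.5, -0.7, 0.3]
width: -0.0
finger_force: 0.0
```

Call:
{"api": "servo_tool", "payload": {"steps": [[0,0,3,0,0],[0,0,0,0,0],[0,0,0,0,0]]}}

```text
time: 6.63
tool_pos: [0.4096, -0.0651, -0.0103]
tool_rot: [-0.0, -0.198, 0.98, -0.0]
wrist_force: [-0.1, -0.4, 0.0]
width: -0.0005
finger_force: 0.0
```

Call:
{"api": "servo_tool", "payload": {"steps": [[0,0,3,0,0],[0,0,0,0,0],[0,0,0,0,0]]}}

```text
time: 6.88
tool_pos: [0.4096, -0.0651, -0.0133]
tool_rot: [-0.0, -0.198, 0.98, -0.0]
wrist_force: [-0.1, -0.9, 0.4]
width: -0.0002
finger_force: 0.0
```

The reported TCP is already 13 mm below the bench with no contact, so the height offset is real. I'll keep probing gently.

Call:
{"api": "servo_tool", "payload": {"steps": [[0,0,2,0,0],[0,0,0,0,0],[0,0,0,0,0]]}}

```text
time: 7.13
tool_pos: [0.4097, -0.0651, -0.0152]
tool_rot: [-0.0, -0.198, 0.98, -0.0]
wrist_force: [-0.8, -0.4, -0.4]
width: 0.0001
finger_force: 0.0
```

Call:
{"api": "servo_tool", "payload": {"steps": [[0,0,2,0,0],[0,0,0,0,0],[0,0,0,0,0]]}}

```text
time: 7.38
tool_pos: [0.4096, -0.0651, -0.0172]
tool_rot: [-0.0, -0.198, 0.98, -0.0]
wrist_force: [0.4, 0.5, -0.8]
width: 0.0001
finger_force: 0.0
```

Call:
{"api": "servo_tool", "payload": {"steps": [[0,0,2,0,0],[0,0,0,0,0],[0,0,0,0,0]]}}

```text
time: 7.63
tool_pos: [0.4096, -0.0651, -0.0192]
tool_rot: [-0.0, -0.198, 0.98, -0.0]
wrist_force: [0.2, 0.7, -0.2]
width: 0.0001
finger_force: 0.0
```

Call:
{"api": "servo_tool", "payload": {"steps": [[0,0,1.5,0,0],[0,0,0,0,0],[0,0,0,0,0]]}}

```text
time: 7.88
tool_pos: [0.4097, -0.0651, -0.0207]
tool_rot: [-0.0, -0.198, 0.98, -0.0]
wrist_force: [0.5, -0.7, 0.4]
width: -0.0001
finger_force: 0.0
```

Call:
{"api": "servo_tool", "payload": {"steps": [[0,0,1.5,0,0],[0,0,0,0,0],[0,0,0,0,0]]}}

```text
time: 8.13
tool_pos: [0.4096, -0.0651, -0.0222]
tool_rot: [-0.0, -0.198, 0.98, -0.0]
wrist_force: [-0.3, -0.2, -0.2]
width: 0.0
finger_force: 0.0
```

```bash
python3 - <<'E'
from h import *
p=observe()['tool_pos']; out=[]
for n in ('side','scene','wrist'):
    d=save(n,n+'6.png'); u,v=proj(d,p); x0,y0=int(u)-22,int(v)-24
    print(n,u,v,'crop0',x0,y0)
    c=cv2.resize(cv2.imread(f'pics/{n}6.png')[y0:y0+48,x0:x0+44],None,fx=6,fy=6,interpolation=cv2.INTER_CUBIC)
    cv2.drawMarker(c,(int((u-x0)*6),int((v-y0)*6)),(0,255,255),cv2.MARKER_CROSS,12); out.append(c)
cv2.imwrite('pics/m6.png',np.hstack(out)); print(p)
E
```

```text
side 222.74985891033796 220.09221093923773 crop0 200 196
scene 231.68503967461774 195.36428992738965 crop0 209 171
wrist 253.12614010706957 232.60135673116218 crop0 231 208
[ 0.40964859 -0.06513199 -0.02219385]
```

View pics/m6.png

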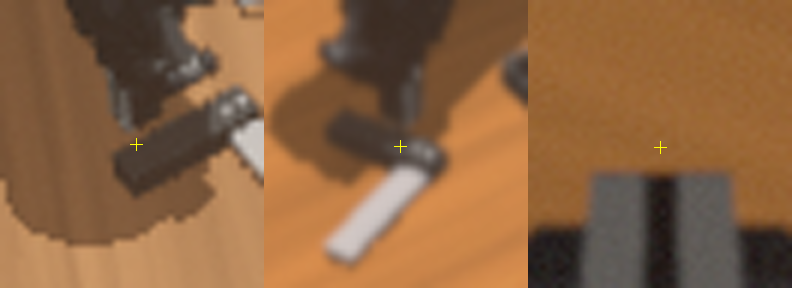

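```bash
python3 - <<'E'
from h import *
from scipy.optimize import least_squares
def tri(L,x0):
    f=lambda x:np.concatenate([np.subtract(proj(d,x),uv) for d,uv in L])
    r=least_squares(f,x0); return r.x.round(4),r.fun.round(1)
print(tri([(load('side5.png'),(225.7,199.3)),(load('scene5.png'),(224.7,172.8))],(.42,-.1,.1)),'rep .4243 -.0971 .0897')
print(tri([(load('side6.png'),(220.8,217.3)),(load('scene6.png'),(233.7,191.3))],(.42,-.1,.1)),'rep .4096 -.0651 -.0222')
E
```

```text
(array([ 0.4212, -0.0942,  0.1028]), array([-0.1, -0.2, -0.1,  0.3])) rep .4243 -.0971 .0897
(array([ 0.4049, -0.0552, -0.0153]), array([-0.3, -0.8, -0.6,  0.9])) rep .4096 -.0651 -.0222
```

Call:
{"api": "servo_tool", "payload": {"steps": [[0,0,1,0,0],[0,0,0,0,0],[0,0,0,0,0]]}}

```text
time: 8.53
tool_pos: [0.4097, -0.0651, -0.0232]
tool_rot: [-0.0, -0.198, 0.98, -0.0]
wrist_force: [1.1, 0.0, 1.2]
width: -0.0003
finger_force: 0.0
```

Call:
{"api": "servo_tool", "payload": {"steps": [[0,0,1,0,0],[0,0,0,0,0],[0,0,0,0,0]]}}

```text
time: 8.78
tool_pos: [0.4097, -0.0651, -0.0241]
tool_rot: [-0.0, -0.198, 0.98, -0.0]
wrist_force: [-0.3, 0.2, -0.2]
width: -0.0004
finger_force: 0.0
```

Call:
{"api": "servo_tool", "payload": {"steps": [[0,0,1,0,0],[0,0,0,0,0],[0,0,0,0,0]]}}

```text
time: 9.03
tool_pos: [0.4099, -0.0651, -0.0242]
tool_rot: [0.0, -0.198, 0.98, -0.0]
wrist_force: [-2.9, 0.4, 5.9]
width: 0.0
finger_force: 3.0
```

Contact comes at reported z = -0.024. I'll check whether the offset lies purely along the tool axis by projecting candidate tip points into the wrist picture.

```bash
python3 - <<'E'
from h import *
d=load('wrist6.png'); p=np.array([.40964859,-.06513199,-.02219385]); f=2*np.arctan2(.98,-.198); tx=np.array([np.cos(f),np.sin(f),0])
for dz in (0,.024):
  for dx in (-.011,0,.011): print(dz,dx,np.round(proj(d,p+tx*dx+[0,0,dz]),1))
R=d['T'][:3,:3]; print('cam-tcp in tool',(d['T'][:3,3]-p)@tx,(d['T'][2,3]-p[2]))
d0=load('wrist0.png'); p0=np.array([.22504494,.55590538,.20612695]);f=-.385;print((d0['T'][:3,3]-p0)@[np.cos(f),np.sin(f),0],d0['T'][2,3]-p0[2])
E
```

```text
0 -0.011 [253.2 246.9]
0 0 [253.1 232.6]
0 0.011 [253.1 217.7]
0.024 -0.011 [253.2 266.8]
0.024 0 [253.2 251. ]
0.024 0.011 [253.2 234.4]
cam-tcp in tool 0.08495024112152909 0.16725340285725154
0.08289492740500634 0.16697767065076072
```

Call:
{"api": "servo_tool", "payload": {"steps": [[0,0,-30,0,0],[0,0,-30,0,0],[0,0,-30,0,1],[0,0,0,0,1],[0,0,0,0,1]]}}

```text
time: 9.45
tool_pos: [0.411, -0.0648, 0.0668]
tool_rot: [0.002, -0.198, 0.98, 0.0]
wrist_force: [-0.0, -0.0, -0.5]
width: 0.0359
finger_force: 0.0
```

```bash
python3 - <<'E'
from h import *
d=save('wrist','w7.png')
cv2.imwrite('pics/w7b.png',cv2.imread('pics/w7.png')[100:384])
import plan; print(plan.pose())
E
```

```text
(array([ 0.40991599, -0.06481804,  0.0650409 ]), np.float64(3.539352953470634))
```

View pics/w7b.png

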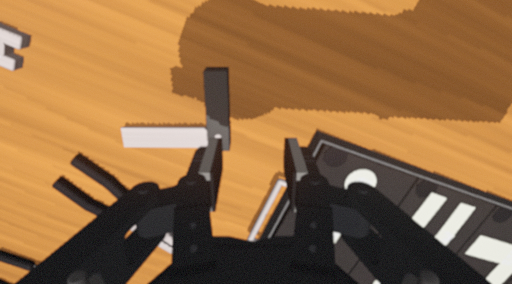

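The offset is purely along the tool axis: the tips sit 24 mm behind the reported TCP, with x and y fine. From here I use z targets lowered by 24 mm. The square is untouched, with its corner at (222,240) in the full picture.

```bash
python3 plan.py .4233 -.0969 .04 -2.737
```

```text
at [ 0.4099 -0.0648  0.065 ] phi 3.539 rows 2 twist -0.007
[0.0, -17.4, 12.5] -0.003
[0.1, -17.4, 12.5] -0.003
```

Call:
{"api": "servo_tool", "payload": {"steps": [[0,-17.4,5,-0.003,0.7],[0,-17.4,10,-0.003,0.7],[0,0,30,0,0.7],[0,0,25,0,0.7],[0,0,15,0,0.7],[0,0,0,0,0.7],[0,0,0,0,0.7],[0,0,0,0,0.3]]}}

```text
time: 10.17
tool_pos: [0.4237, -0.0973, -0.0193]
tool_rot: [0.0, -0.201, 0.98, -0.0]
wrist_force: [-0.3, 0.3, -0.0]
width: 0.0489
finger_force: 0.0
```

Call:
{"api": "servo_tool", "payload": {"steps": [[0,0,0,0,0],[0,0,0,0,0],[0,0,0,0,0],[0,0,0,0,0],[0,0,0,0,0],[0,0,0,0,0]]}}

```text
time: 10.67
tool_pos: [0.4242, -0.097, -0.0187]
tool_rot: [0.001, -0.201, 0.98, -0.0]
wrist_force: [-1.1, 2.0, 6.1]
width: 0.0185
finger_force: 50.7
```

Call:
{"api": "servo_tool", "payload": {"steps": [[0,0,-10,0,0],[0,0,-30,0,0],[0,0,-35,0,0],[0,0,-15,0,0],[0,0,0,0,0]]}}

```text
time: 11.08
tool_pos: [0.4255, -0.0973, 0.0748]
tool_rot: [0.003, -0.201, 0.98, -0.001]
wrist_force: [0.9, 0.7, -0.6]
width: 0.0186
finger_force: 49.9
```

```bash
python3 -c "
from plan import plan
plan(.4695,.2560,.07,-1.555,11)"
```

```text
at [ 0.4255 -0.0973  0.0748] phi 3.546 rows 11 twist -1.183
[-16.3, 28.0, 0.4] -0.108
[-19.2, 26.0, 0.4] -0.108
[-21.9, 23.8, 0.4] -0.108
[-24.3, 21.3, 0.4] -0.108
[-26.5, 18.6, 0.4] -0.108
[-28.3, 15.7, 0.4] -0.108
[-29.8, 12.5, 0.4] -0.108
[-31.0, 9.3, 0.4] -0.108
[-31.8, 5.9, 0.4] -0.108
[-32.3, 2.4, 0.4] -0.108
[-32.3, -1.0, 0.4] -0.108
```

Call:
{"api": "servo_tool", "payload": {"steps": [[-16.3,28,0,-0.108,0],[-19.2,26,0,-0.108,0],[-22,23.8,0,-0.108,0],[-24.3,21.3,0,-0.108,0],[-26.5,18.6,0,-0.108,0],[-28.3,15.7,0,-0.108,0],[-30,12.5,0,-0.108,0],[-31,9.3,0,-0.108,0]]}}

```text
time: 11.75
tool_pos: [0.4542, 0.1613, 0.0689]
tool_rot: [-0.001, -0.595, 0.804, 0.0]
wrist_force: [0.9, 0.0, -1.9]
width: 0.0181
finger_force: 49.8
```

Call:
{"api": "servo_tool", "payload": {"steps": [[-31.8,6,0,-0.108,0],[-32.3,2.4,0,-0.108,0],[-32.3,-1,0,-0.108,0],[0,0,10,0,0],[0,0,10,0,0],[0,0,0,0,0],[0,0,0,0,0]]}}

```text
time: 12.33
tool_pos: [0.4657, 0.2549, 0.0484]
tool_rot: [0.002, 0.714, -0.7, 0.0]
wrist_force: [-0.6, 0.1, -1.1]
width: 0.0186
finger_force: 49.8
```

```bash
python3 - <<'E'
from h import *
d=save('wrist','w8.png')
cv2.imwrite('pics/w8b.png',cv2.imread('pics/w8.png'))
from plan import plan; plan(.4695,.2560,-.003,-1.555,1)
E
```

```text
at [0.4664 0.2552 0.0495] phi -1.551 rows 1 twist 0.004
[-0.7, -3.1, 52.5] 0.004
```

View pics/w8b.png

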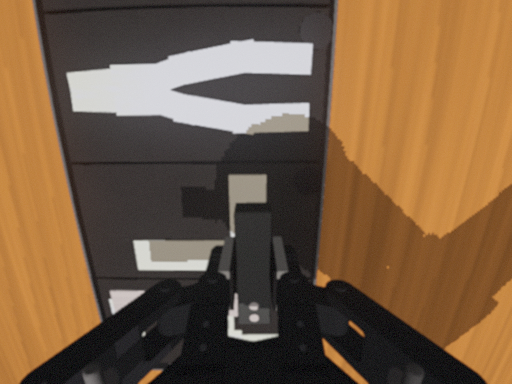

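```bash
python3 - <<'E'
from h import *
d=load('w8.png')
o=[ray(d,u,174,.016) for u in (267,229)]; print('outline',np.round(o,4), 'mid should be x=-40,y=-41.5')
print('held',[ray(d,u,205,.0845).round(4) for u in (271,236)])
o=[ray(d,*q,.016) for q in ((313,41),(313,75),(309,104),(309,130),(70,90))]; print('pliers outl',np.round(o,4))
E
```

```text
outline [[0.4545 0.223  0.016 ]
 [0.483  0.2235 0.016 ]] mid should be x=-40,y=-41.5
held [array([0.456 , 0.2214, 0.0845]), array([0.4739, 0.2217, 0.0845])]
pliers outl [[0.4273 0.1323 0.016 ]
 [0.4257 0.1532 0.016 ]
 [0.427  0.1722 0.016 ]
 [0.4256 0.19   0.016 ]
 [0.5941 0.1644 0.016 ]]
```

Call:
{"api": "servo_tool", "payload": {"steps": [[-5.5,-3.8,15,0.004,0],[0,0,15,0,0],[0,0,10,0,0],[0,0,6,0,0],[0,0,3,0,0],[0,0,0,0,0],[0,0,0,0,0]]}}

```text
time: 12.97
tool_pos: [0.4706, 0.2619, 0.0017]
tool_rot: [-0.0, 0.713, -0.701, 0.0]
wrist_force: [0.5, 0.3, -1.8]
width: 0.0185
finger_force: 49.9
```

Call:
{"api": "servo_tool", "payload": {"steps": [[0,0,2,0,0],[0,0,0,0,0],[0,0,0,0,0]]}}

```text
time: 13.22
tool_pos: [0.4703, 0.262, -0.0008]
tool_rot: [-0.0, 0.713, -0.701, 0.0]
wrist_force: [-1.0, 0.3, -1.5]
width: 0.0185
finger_force: 49.9
```

Call:
{"api": "servo_tool", "payload": {"steps": [[0,0,1.5,0,0],[0,0,0,0,0],[0,0,0,0,0]]}}

```text
time: 13.47
tool_pos: [0.4703, 0.262, -0.0025]
tool_rot: [-0.0, 0.713, -0.701, 0.0]
wrist_force: [0.1, 0.1, -1.5]
width: 0.0184
finger_force: 50.0
```

Call:
{"api": "servo_tool", "payload": {"steps": [[0,0,0.7,0,0],[0,0,0,0,0],[0,0,0,0,0]]}}

```text
time: 13.72
tool_pos: [0.4704, 0.262, -0.0027]
tool_rot: [-0.0, 0.713, -0.701, 0.0]
wrist_force: [-2.0, -1.8, 3.7]
width: 0.0184
finger_force: 50.5
```

Call:
{"api": "servo_tool", "payload": {"steps": [[0,0,0,0,0.3],[0,0,0,0,0.5],[0,0,0,0,0.5],[0,0,0,0,0.5],[0,0,-20,0,0.5],[0,0,-40,0,0.5],[0,0,-40,0,0.5],[0,0,0,0,0.7]]}}

```text
time: 14.38
tool_pos: [0.4741, 0.264, 0.1063]
tool_rot: [-0.007, 0.713, -0.701, 0.002]
wrist_force: [-0.4, 0.4, 1.7]
width: 0.0535
finger_force: 0.0
```

```bash
cat > blob.py <<'E'
from h import *
def blob(d,guess,z=.008,smax=90,vmax=255,r=.13):
    im=d['pixels']; hsv=cv2.cvtColor(im,cv2.COLOR_RGB2HSV)
    m=((hsv[...,1]<smax)).astype(np.uint8)
    m=cv2.morphologyEx(m,cv2.MORPH_CLOSE,np.ones((5,5)))
    n,l,st,_=cv2.connectedComponentsWithStats(m)
    v,u=np.nonzero(m); u0,v0=proj(d,(*guess,z))
    best=None
    for i in range(1,n):
        if st[i,4]<60: continue
        vv,uu=np.nonzero(l==i); k=np.min(np.hypot(uu-u0,vv-v0))-st[i,4]*.0
        if best is None or k<best[0]: best=(k,i)
    mm=(l==best[1]).astype(np.uint8)
    c=max(cv2.findContours(mm,0,cv2.CHAIN_APPROX_NONE)[0],key=len)[:,0]
    P=np.array([ray(d,a,b,z)[:2] for a,b in c]); R=cv2.minAreaRect((P*1e3).astype(np.float32))
    print('blob at px',round(u0),round(v0),'rect mm',np.round(R[0],1),np.round(R[1],1),'deg',round(R[2],1),'touches edge',bool((c[:,0]<2).any() or (c[:,1]<2).any() or (c[:,0]>509).any()))
    return P,mm
E
python3 plan.py .59 -.13 .18 -1.92
```

```text
at [0.4741 0.264  0.1063] phi -1.553 rows 11 twist 0.367
[36.0, -9.9, -6.7] 0.033
[35.6, -11.1, -6.7] 0.033
[35.3, -12.3, -6.7] 0.033
[34.8, -13.5, -6.7] 0.033
[34.4, -14.6, -6.7] 0.033
[33.9, -15.7, -6.7] 0.033
[33.3, -16.9, -6.7] 0.033
[32.7, -18.0, -6.7] 0.033
[32.1, -19.0, -6.7] 0.033
[31.5, -20.1, -6.7] 0.033
[30.8, -21.1, -6.7] 0.033
```

Call:
{"api": "servo_tool", "payload": {"steps": [[36,-10,-12,0.033,0.7],[35.6,-11,-12,0.033,0.7],[35.3,-12.3,-12,0.033,0.7],[34.8,-13.5,-12,0.033,0.7],[34.4,-14.6,-12,0.033,0.7],[34,-15.7,-12,0.033,0.7],[33.3,-17,0,0.033,0.7],[32.7,-18,0,0.033,0.7]]}}

```text
time: 15.05
tool_pos: [0.5557, -0.0265, 0.1698]
tool_rot: [0.001, -0.614, 0.789, -0.001]
wrist_force: [0.7, 0.7, -0.2]
width: 0.0597
finger_force: 0.0
```

Call:
{"api": "servo_tool", "payload": {"steps": [[32,-19,0,0.033,0.7],[10,-6,0,0.033,0.7],[0,0,0,0.033,0.7],[0,0,0,0,0.7],[0,0,0,0,0.7]]}}

```text
time: 15.47
tool_pos: [0.5685, -0.0716, 0.1684]
tool_rot: [-0.0, -0.575, 0.818, 0.0]
wrist_force: [0.8, -0.0, -0.0]
width: 0.0598
finger_force: 0.0
```

```bash
python3 - <<'E'
from blob import *
import plan
d=save('wrist','w9.png'); print(plan.pose())
for nm,g in (('pliers',(.58,-.138)),('clamp',(.58,-.37)),('wrench',(.465,-.34))): print(nm); blob(d,g)
e=load('side0.png'); print('side0')
for g in ((.585,-.12),(.57,-.365),(.465,-.345)): blob(e,g)
E
```

```text
(array([ 0.56845986, -0.07124068,  0.16860031]), np.float64(4.367813606579304))
pliers
blob at px 223 124 rect mm [ 579.8 -135.5] [157.4  46.5] deg 69.8 touches edge False
clamp
blob at px 137 -99 rect mm [ 632.9 -291.6] [ 4.8 47.3] deg 68.0 touches edge True
wrench
blob at px 258 -115 rect mm [ 632.9 -291.6] [ 4.8 47.3] deg 68.0 touches edge True
side0
blob at px 284 217 rect mm [ 595.  -104.6] [94.1 29.5] deg 64.1 touches edge False
blob at px 306 293 rect mm [ 596.9 -360.9] [168.3  63.1] deg 69.0 touches edge False
blob at px 263 295 rect mm [ 460.4 -340.7] [ 41.  163.4] deg 11.8 touches edge False
```

```bash
python3 plan.py .5896 -.1087 .03 -1.923 5
```

```text
at [ 0.5685 -0.0712  0.1686] phi 4.368 rows 5.0 twist 0.008Traceback (most recent call last):
  File "plan.py", line 15, in <module>
    if __name__=='__main__': plan(*map(float,sys.argv[1:]))
                             ~~~~^^^^^^^^^^^^^^^^^^^^^^^^^^
  File "plan.py", line 12, in plan
    for i in range(n):
             ~~~~~^^^
TypeError: 'float' object cannot be interpreted as an integer
```

Call:
{"api": "servo_tool", "payload": {"steps": [[14,-16,10,0.008,0.7],[14.2,-16.5,15,0,0.7],[0,0,35,0,0.7],[0,0,35,0,0.7],[0,0,35,0,0.7],[0,0,30,0,0.7],[0,0,17,0,0.7],[0,0,10,0,0.7]]}}

```text
time: 16.18
tool_pos: [0.5875, -0.1084, -0.0215]
tool_rot: [-0.002, -0.572, 0.82, 0.001]
wrist_force: [-0.7, 0.5, -0.5]
width: 0.0597
finger_force: 0.0
```

Call:
{"api": "servo_tool", "payload": {"steps": [[0,0,2.5,0,0.7],[0,0,0,0,0.7],[0,0,0,0,0],[0,0,0,0,0],[0,0,0,0,0],[0,0,0,0,0],[0,0,0,0,0],[0,0,0,0,0]]}}

```text
time: 16.85
tool_pos: [0.5907, -0.1093, -0.0188]
tool_rot: [0.001, -0.572, 0.82, -0.001]
wrist_force: [0.2, 0.6, 6.0]
width: 0.0234
finger_force: 49.6
```

Call:
{"api": "servo_tool", "payload": {"steps": [[0,0,-10,0,0],[0,0,-30,0,0],[0,0,-35,0,0],[0,0,-20,0,0],[0,0,0,0,0]]}}

```text
time: 17.27
tool_pos: [0.592, -0.1098, 0.0808]
tool_rot: [0.003, -0.572, 0.82, -0.003]
wrist_force: [0.2, -0.6, -1.5]
width: 0.0233
finger_force: 48.8
```

```bash
python3 -c "
from plan import *
print('can',ray(load('side0.png'),306,164,0.))
plan(.539,.163,.075,-3.126,11)"
```

```text
can [ 7.26871147e-01  9.17487206e-02 -1.11022302e-16]
at [ 0.592  -0.1098  0.0808] phi 4.359 rows 11 twist 1.201
[-21.6, 13.1, 0.5] 0.109
[-20.0, 15.4, 0.5] 0.109
[-18.2, 17.5, 0.5] 0.109
[-16.2, 19.4, 0.5] 0.109
[-14.0, 21.0, 0.5] 0.109
[-11.6, 22.4, 0.5] 0.109
[-9.1, 23.6, 0.5] 0.109
[-6.5, 24.4, 0.5] 0.109
[-3.8, 25.0, 0.5] 0.109
[-1.1, 25.2, 0.5] 0.109
[1.7, 25.2, 0.5] 0.109
```

Call:
{"api": "servo_tool", "payload": {"steps": [[-21.6,13,0,0.109,0],[-20,15.4,0,0.109,0],[-18.2,17.5,0,0.109,0],[-16.2,19.4,0,0.109,0],[-14,21,0,0.109,0],[-11.6,22.4,0,0.109,0],[-9,23.6,0,0.109,0],[-6.5,24.4,0,0.109,0]]}}

```text
time: 17.93
tool_pos: [0.5493, 0.0899, 0.0733]
tool_rot: [-0.001, -0.169, 0.986, 0.0]
wrist_force: [0.6, 0.4, -1.9]
width: 0.0234
finger_force: 48.9
```

Call:
{"api": "servo_tool", "payload": {"steps": [[-3.8,25,0,0.109,0],[-1,25.2,0,0.109,0],[1.7,25.2,0,0.109,0],[0,0,0,0,0],[0,0,0,0,0],[0,0,0,0,0]]}}

```text
time: 18.43
tool_pos: [0.5353, 0.1629, 0.0736]
tool_rot: [-0.001, -0.01, 1.0, -0.0]
wrist_force: [0.3, -0.1, -2.3]
width: 0.0232
finger_force: 48.9
```

```bash
python3 -c "
from plan import *
plan(.539,.163,-.003,-3.126,1)"
```

```text
at [0.5353 0.1629 0.0736] phi 3.161 rows 1 twist 0.004
[-3.7, 0.0, 76.6] 0.004
```

Call:
{"api": "servo_tool", "payload": {"steps": [[-3.7,0,15,0.004,0],[0,0,25,0,0],[0,0,20,0,0],[0,0,10,0,0],[0,0,4,0,0],[0,0,0,0,0],[0,0,0,0,0]]}}

```text
time: 19.02
tool_pos: [0.5403, 0.1631, 0.0014]
tool_rot: [0.001, -0.007, 1.0, 0.0]
wrist_force: [0.1, 1.0, -1.0]
width: 0.0231
finger_force: 48.9
```

Call:
{"api": "servo_tool", "payload": {"steps": [[0,0,1.5,0,0],[0,0,0,0,0],[0,0,0,0,0]]}}

```text
time: 19.27
tool_pos: [0.54, 0.1635, -0.0005]
tool_rot: [0.001, -0.007, 1.0, 0.0]
wrist_force: [0.3, -0.1, -3.2]
width: 0.0233
finger_force: 48.9
```

Call:
{"api": "servo_tool", "payload": {"steps": [[0,0,1,0,0],[0,0,0,0,0],[0,0,0,0,0]]}}

```text
time: 19.52
tool_pos: [0.5395, 0.1633, -0.0022]
tool_rot: [0.0, -0.007, 1.0, -0.0]
wrist_force: [0.0, -0.0, -2.2]
width: 0.0234
finger_force: 48.9
```

Call:
{"api": "servo_tool", "payload": {"steps": [[0,0,0.8,0,0],[0,0,0,0,0],[0,0,0,0,0]]}}

```text
time: 19.77
tool_pos: [0.5397, 0.1634, -0.0028]
tool_rot: [0.0, -0.007, 1.0, -0.0]
wrist_force: [-1.7, -0.4, 0.7]
width: 0.0231
finger_force: 49.2
```

Call:
{"api": "servo_tool", "payload": {"steps": [[0,0,0.5,0,0],[0,0,0,0,0],[0,0,0,0,0]]}}

```text
time: 20.02
tool_pos: [0.5397, 0.1633, -0.0028]
tool_rot: [0.0, -0.007, 1.0, -0.0]
wrist_force: [-3.5, -0.6, 5.3]
width: 0.0232
finger_force: 49.7
```

Call:
{"api": "servo_tool", "payload": {"steps": [[0,0,0,0,0.3],[0,0,0,0,0.5],[0,0,0,0,0.5],[0,0,0,0,0.5],[0,0,-20,0,0.5],[0,0,-40,0,0.5],[0,0,-40,0,0.5],[0,0,-10,0,0.7]]}}

```text
time: 20.68
tool_pos: [0.5426, 0.1639, 0.114]
tool_rot: [0.005, -0.007, 1.0, 0.001]
wrist_force: [0.7, -0.3, 1.8]
width: 0.053
finger_force: 0.0
```

```bash
python3 -c "
from plan import *
plan(.447,-.265,.17,-1.365,15)"
```

```text
at [0.5426 0.1639 0.114 ] phi 3.156 rows 15 twist -1.762
[6.8, -28.5, -3.7] -0.117
[10.1, -27.5, -3.7] -0.117
[13.2, -26.1, -3.7] -0.117
[16.2, -24.4, -3.7] -0.117
[18.9, -22.3, -3.7] -0.117
[21.4, -20.0, -3.7] -0.117
[23.6, -17.3, -3.7] -0.117
[25.5, -14.4, -3.7] -0.117
[27.0, -11.3, -3.7] -0.117
[28.2, -8.1, -3.7] -0.117
[28.9, -4.7, -3.7] -0.117
[29.3, -1.3, -3.7] -0.117
[29.2, 2.1, -3.7] -0.117
[28.8, 5.5, -3.7] -0.117
[27.9, 8.9, -3.7] -0.117
```

Call:
{"api": "servo_tool", "payload": {"steps": [[6.8,-28.5,-8,-0.117,0.7],[10,-27.5,-8,-0.117,0.7],[13.2,-26,-8,-0.117,0.7],[16.2,-24.4,-8,-0.117,0.7],[19,-22.3,-8,-0.117,0.7],[21.4,-20,-8,-0.117,0.7],[23.6,-17.3,-8,-0.117,0.7],[25.5,-14.4,0,-0.117,0.7]]}}

```text
time: 21.35
tool_pos: [0.4884, -0.0665, 0.1644]
tool_rot: [0.001, -0.46, 0.888, -0.001]
wrist_force: [0.4, 0.2, 1.3]
width: 0.0596
finger_force: 0.0
```

Call:
{"api": "servo_tool", "payload": {"steps": [[27,-11.3,0,-0.117,0.7],[28.2,-8,0,-0.117,0.7],[29,-4.7,0,-0.117,0.7],[29.3,-1.3,0,-0.117,0.7],[29.2,2,0,-0.117,0.7],[28.8,5.5,0,-0.117,0.7],[28,9,0,-0.117,0.7],[0,0,0,0,0.7]]}}

```text
time: 22.02
tool_pos: [0.4408, -0.2688, 0.1621]
tool_rot: [0.001, 0.775, -0.632, -0.0]
wrist_force: [0.1, 1.8, -0.2]
width: 0.0596
finger_force: 0.0
```

Call:
{"api": "servo_tool", "payload": {"steps": [[0,0,0,0,0.7],[0,0,0,0,0.7]]}}

```text
time: 22.18
tool_pos: [0.4421, -0.2652, 0.1622]
tool_rot: [-0.0, 0.773, -0.635, -0.0]
wrist_force: [0.8, -0.0, 0.6]
width: 0.0597
finger_force: 0.0
```

```bash
python3 - <<'E'
from blob import *
import plan
d=save('wrist','w10.png'); print(plan.pose())
P,m=blob(d,(.46,-.34))
# handle axis: use the contour part beyond the head
c=np.array([.4604,-.3407]); a=np.array([np.cos(1.777),np.sin(1.777)])
for _ in range(4):
    t=(P-c)@a; H=P[(t<.02)&(t>-.06)]; vx,vy,x,y=cv2.fitLine((H*1e3).astype(np.float32),cv2.DIST_L2,0,.01,.01).ravel()
    a=np.array([vx,vy])*np.sign(vy)
    t=(P-c)@a; print('axis',np.arctan2(a[1],a[0]),'range',t.min(),t.max())
    n=np.array([-a[1],a[0]]); s=(P-c)@n; k=(t>-.06)&(t<.02); lat=(s[k&(s>np.median(s[k]))].mean()+s[k&(s<=np.median(s[k]))].mean())/2
    print('lat',lat,'origin',c+n*lat+a*((t.min()+t.max())/2-.0015))
blob(d,(.58,-.37))
E
```

```text
(array([ 0.44234097, -0.26479004,  0.16230596]), np.float64(-1.373621550022165))
blob at px 249 107 rect mm [ 459.1 -342. ] [ 40.9 161.4] deg 11.6 touches edge False
axis 1.8706281 range -0.08238687279164303 0.08055644384374958
lat -0.00162085979087965 origin [ 0.4626619  -0.34252873]
axis 1.8580997 range -0.08233987032481589 0.08049014402110356
lat -0.0018826255106763157 origin [ 0.46289259 -0.342492  ]
axis 1.8580997 range -0.08233987032481589 0.08049014402110356
lat -0.0018826255106763157 origin [ 0.46289259 -0.342492  ]
axis 1.8580997 range -0.08233987032481589 0.08049014402110356
lat -0.0018826255106763157 origin [ 0.46289259 -0.342492  ]
blob at px 145 57 rect mm [ 590.3 -359.6] [175.2  57.3] deg 53.6 touches edge True
```

```bash
python3 - <<'E'
from blob import *
d=load('w10.png'); P,m=blob(d,(.46,-.34))
v,u=np.nonzero(m); Q=np.array([ray(d,a,b,.008)[:2] for a,b in zip(u,v)])
c=np.array([.4604,-.3407]); th=1.78
for _ in range(4):
    a=np.array([np.cos(th),np.sin(th)]); n=np.array([-a[1],a[0]]); t=(Q-c)@a; s=(Q-c)@n
    B=[(b,s[abs(t-b)<.005].mean(),np.ptp(s[abs(t-b)<.005])) for b in np.arange(-.075,.085,.01)]
    k=[(b,x) for b,x,w in B if -.07<b<.01]; f=np.polyfit(*zip(*k),1); th+=f[0]
print(np.round(B,4)); print(th,f, 'origin',c+n*f[1]+a*((t.min()+t.max())/2-.0015))
E
```

```text
blob at px 249 107 rect mm [ 459.1 -342. ] [ 40.9 161.4] deg 11.6 touches edge False
[[-0.075  -0.0019  0.0223]
 [-0.065  -0.0018  0.0221]
 [-0.055  -0.0018  0.0146]
 [-0.045  -0.0019  0.0146]
 [-0.035  -0.0018  0.0149]
 [-0.025  -0.0022  0.0155]
 [-0.015  -0.0018  0.0177]
 [-0.005  -0.0019  0.0173]
 [ 0.005  -0.0018  0.0176]
 [ 0.015  -0.0018  0.0177]
 [ 0.025  -0.0017  0.0277]
 [ 0.035  -0.002   0.0386]
 [ 0.045  -0.0018  0.0411]
 [ 0.055  -0.0029  0.0391]
 [ 0.065  -0.0049  0.0367]
 [ 0.075   0.0015  0.03  ]]
1.8584086299610731 [-1.87667407e-06 -1.86890183e-03] origin [ 0.46287992 -0.34249489]
```

Call:
{"api": "servo_tool", "payload": {"steps": [[34,-2,10,0,0.6],[34.3,-2,25,0,0.6],[0,0,30,-0.09,0.6],[0,0,35,0,0.6],[0,0,35,0,0.6],[0,0,30,0,0.6],[0,0,12,0,0.6],[0,0,5,0,0.6]]}}

```text
time: 22.9
tool_pos: [0.4583, -0.3295, -0.0215]
tool_rot: [0.001, 0.801, -0.598, -0.002]
wrist_force: [0.9, -0.8, -0.2]
width: 0.0511
finger_force: 0.0
```

Call:
{"api": "servo_tool", "payload": {"steps": [[0,0,0,0,0.6],[0,0,0,0,0.6],[0,0,0,0,0.6]]}}

```text
time: 23.15
tool_pos: [0.461, -0.3313, -0.0165]
tool_rot: [-0.0, 0.801, -0.598, 0.002]
wrist_force: [-0.3, -0.1, 0.5]
width: 0.0513
finger_force: 0.0
```

Call:
{"api": "servo_tool", "payload": {"steps": [[0,0,2.5,0,0.6],[0,0,0,0,0],[0,0,0,0,0],[0,0,0,0,0],[0,0,0,0,0],[0,0,0,0,0],[0,0,0,0,0],[0,0,0,0,0]]}}

```text
time: 23.82
tool_pos: [0.4597, -0.331, -0.0209]
tool_rot: [0.0, 0.801, -0.598, 0.0]
wrist_force: [-1.3, 0.5, 5.4]
width: 0.0154
finger_force: 50.8
```

Call:
{"api": "servo_tool", "payload": {"steps": [[0,0,-10,0,0],[0,0,-30,0,0],[0,0,-35,0,0],[0,0,-25,0,0],[0,0,0,0,0],[0,0,0,0,0]]}}

```text
time: 24.32
tool_pos: [0.46, -0.3308, 0.0799]
tool_rot: [-0.001, 0.801, -0.598, 0.001]
wrist_force: [-0.7, 0.8, -2.6]
width: 0.0153
finger_force: 50.0
```

```bash
python3 -c "
from plan import *
plan(.5245,.0617,.085,-3.126,16)"
```

```text
at [ 0.46   -0.3308  0.0799] phi -1.283 rows 16 twist 1.843
[-22.4, -10.8, -0.3] 0.115
[-23.5, -8.2, -0.3] 0.115
[-24.3, -5.4, -0.3] 0.115
[-24.7, -2.6, -0.3] 0.115
[-24.9, 0.3, -0.3] 0.115
[-24.7, 3.1, -0.3] 0.115
[-24.1, 5.9, -0.3] 0.115
[-23.3, 8.7, -0.3] 0.115
[-22.2, 11.3, -0.3] 0.115
[-20.7, 13.8, -0.3] 0.115
[-19.0, 16.0, -0.3] 0.115
[-17.0, 18.1, -0.3] 0.115
[-14.8, 20.0, -0.3] 0.115
[-12.4, 21.5, -0.3] 0.115
[-9.9, 22.8, -0.3] 0.115
[-7.2, 23.8, -0.3] 0.115
```

Call:
{"api": "servo_tool", "payload": {"steps": [[-22.4,-10.8,0,0.115,0],[-23.5,-8,0,0.115,0],[-24.3,-5.4,0,0.115,0],[-24.7,-2.6,0,0.115,0],[-25,0.3,0,0.115,0],[-24.7,3,0,0.115,0],[-24,6,0,0.115,0],[-23.3,8.7,0,0.115,0]]}}

```text
time: 24.98
tool_pos: [0.4897, -0.133, 0.0761]
tool_rot: [-0.002, -0.45, 0.893, 0.001]
wrist_force: [0.8, 0.5, -1.4]
width: 0.0152
finger_force: 50.0
```

Call:
{"api": "servo_tool", "payload": {"steps": [[-22.2,11.3,0,0.115,0],[-20.7,13.8,0,0.115,0],[-19,16,0,0.115,0],[-17,18,0,0.115,0],[-14.8,20,0,0.115,0],[-12.4,21.5,0,0.115,0],[-10,22.8,0,0.115,0],[-7.2,23.8,0,0.115,0]]}}

```text
time: 25.65
tool_pos: [0.5216, 0.0629, 0.0761]
tool_rot: [-0.002, -0.007, 1.0, -0.0]
wrist_force: [-0.2, -0.1, -2.6]
width: 0.0153
finger_force: 50.0
```

Call:
{"api": "servo_tool", "payload": {"steps": [[0,0,10,0,0],[0,0,0,0,0],[0,0,0,0,0],[0,0,0,0,0]]}}

```text
time: 25.98
tool_pos: [0.5224, 0.061, 0.0676]
tool_rot: [-0.001, -0.01, 1.0, -0.0]
wrist_force: [0.5, -0.5, -1.9]
width: 0.0149
finger_force: 50.0
```

```bash
python3 -c "
from plan import *
plan(.5245,.0617,-.005,-3.126,1)"
```

```text
at [0.5224 0.061  0.0676] phi 3.161 rows 1 twist 0.003
[-2.2, 0.6, 72.6] 0.003
```

Call:
{"api": "servo_tool", "payload": {"steps": [[-2,0.5,15,0.003,0],[0,0,25,0,0],[0,0,18,0,0],[0,0,8,0,0],[0,0,2,0,0],[0,0,0,0,0],[0,0,0,0,0]]}}

```text
time: 26.57
tool_pos: [0.5258, 0.0623, 0.0019]
tool_rot: [0.001, -0.008, 1.0, 0.0]
wrist_force: [0.0, -0.2, -1.6]
width: 0.0148
finger_force: 50.0
```

Call:
{"api": "servo_tool", "payload": {"steps": [[0,0,2,0,0],[0,0,0,0,0],[0,0,0,0,0],[0,0,0,0,0]]}}

```text
time: 26.9
tool_pos: [0.5251, 0.0625, -0.0012]
tool_rot: [0.0, -0.008, 1.0, 0.0]
wrist_force: [-0.2, 0.5, -2.3]
width: 0.0155
finger_force: 50.0
```

Call:
{"api": "servo_tool", "payload": {"steps": [[0,0,1,0,0],[0,0,0,0,0],[0,0,0,0,0]]}}

```text
time: 27.15
tool_pos: [0.5249, 0.0624, -0.0027]
tool_rot: [-0.0, -0.008, 1.0, -0.0]
wrist_force: [0.2, -0.3, -1.3]
width: 0.0154
finger_force: 50.0
```

Call:
{"api": "servo_tool", "payload": {"steps": [[0,0,1,0,0],[0,0,0,0,0],[0,0,0,0,0]]}}

```text
time: 27.4
tool_pos: [0.5248, 0.0624, -0.0037]
tool_rot: [-0.0, -0.008, 1.0, -0.0]
wrist_force: [-0.0, -0.1, -2.7]
width: 0.0152
finger_force: 50.0
```

Call:
{"api": "servo_tool", "payload": {"steps": [[0,0,1,0,0],[0,0,0,0,0],[0,0,0,0,0]]}}

```text
time: 27.65
tool_pos: [0.5249, 0.0624, -0.0047]
tool_rot: [-0.0, -0.008, 1.0, -0.0]
wrist_force: [-0.2, 0.6, -2.5]
width: 0.015
finger_force: 50.0
```

Call:
{"api": "servo_tool", "payload": {"steps": [[0,0,0.5,0,0],[0,0,0,0,0],[0,0,0,0,0]]}}

```text
time: 27.9
tool_pos: [0.525, 0.0624, -0.0049]
tool_rot: [0.0, -0.008, 1.0, -0.0]
wrist_force: [-1.0, -0.1, -0.9]
width: 0.0155
finger_force: 50.2
```

Call:
{"api": "servo_tool", "payload": {"steps": [[0,0,0,0,0.3],[0,0,0,0,0.5],[0,0,0,0,0.5],[0,0,0,0,0.5],[0,0,-20,0,0.5],[0,0,-40,0,0.5],[0,0,-40,0,0.5],[0,0,-20,0,0.7]]}}

```text
time: 28.57
tool_pos: [0.5268, 0.0624, 0.1206]
tool_rot: [0.003, -0.008, 1.0, 0.0]
wrist_force: [0.6, 0.5, 1.6]
width: 0.0534
finger_force: 0.0
```

```bash
python3 -c "
from plan import *
plan(.59,-.275,.17,-1.9,12)"
```

```text
at [0.5268 0.0624 0.1206] phi 3.158 rows 12 twist -1.226
[-4.8, -28.2, -4.1] -0.102
[-1.9, -28.5, -4.1] -0.102
[1.0, -28.6, -4.1] -0.102
[3.9, -28.3, -4.1] -0.102
[6.8, -27.8, -4.1] -0.102
[9.6, -27.0, -4.1] -0.102
[12.3, -25.8, -4.1] -0.102
[14.8, -24.5, -4.1] -0.102
[17.3, -22.8, -4.1] -0.102
[19.5, -20.9, -4.1] -0.102
[21.5, -18.8, -4.1] -0.102
[23.3, -16.5, -4.1] -0.102
```

Call:
{"api": "servo_tool", "payload": {"steps": [[-4.8,-28.2,-7,-0.102,0.7],[-2,-28.5,-7,-0.102,0.7],[1,-28.6,-7,-0.102,0.7],[4,-28.3,-7,-0.102,0.7],[6.8,-27.8,-7,-0.102,0.7],[9.6,-27,-7,-0.102,0.7],[12.3,-25.8,-7,-0.102,0.7],[14.8,-24.5,0,-0.102,0.7]]}}

```text
time: 29.23
tool_pos: [0.5677, -0.1643, 0.1659]
tool_rot: [0.001, -0.406, 0.914, -0.001]
wrist_force: [-0.4, -0.1, -0.1]
width: 0.0599
finger_force: 0.0
```

Call:
{"api": "servo_tool", "payload": {"steps": [[17.3,-22.8,0,-0.102,0.7],[19.5,-21,0,-0.102,0.7],[21.5,-18.8,0,-0.102,0.7],[23.3,-16.5,0,-0.102,0.7],[0,0,0,0,0.7],[0,0,0,0,0.7],[0,0,0,0,0.7],[0,0,0,0,0.7]]}}

```text
time: 29.9
tool_pos: [0.5879, -0.2743, 0.1641]
tool_rot: [0.0, -0.581, 0.814, -0.0]
wrist_force: [0.3, -0.7, 1.0]
width: 0.0593
finger_force: 0.0
```

```bash
python3 - <<'E'
from blob import *
import plan
d=save('wrist','w11.png'); print(plan.pose())
P,m=blob(d,(.565,-.385),.012)
v,u=np.nonzero(m); Q=np.array([ray(d,a,b,.012)[:2] for a,b in zip(u,v)])
# fit G-clamp template by rendering
def poly(*r): return [np.array(x,float) for x in r]
box=lambda x0,x1,y0,y1: np.array([[x0,y0],[x1,y0],[x1,y1],[x0,y1]],float)
T=[box(-22,82,-25,-13),box(-22,-10,-25,35),box(70,82,-25,35),box(-77,4,16,26),box(-81,-73,0,42)]
from scipy.optimize import minimize
def render(q):
    c,s=np.cos(q[2]),np.sin(q[2]); im=np.zeros(m.shape,np.uint8)
    for b in T:
        pts=np.array([proj(d,(q[0]+(c*x-s*y)/1e3,q[1]+(s*x+c*y)/1e3,.012)) for x,y in b]); cv2.fillPoly(im,[np.int32(pts*16)],1,shift=4)
    return im
def cost(q): r=render(q); return -((r&m).sum()/max(1,(r|m).sum()))
best=min((minimize(cost,(x,y,t),method='Nelder-Mead',options=dict(initial_simplex=[(x,y,t),(x+.01,y,t),(x,y+.01,t),(x,y,t+.1)])) for x in(.58,.59) for y in (-.365,-.355) for t in (-1.95,-1.85)),key=lambda r:r.fun)
q=best.x; c,s=np.cos(q[2]),np.sin(q[2]); print(q,best.fun,'grip',q[0]+c*.032+s*.019,q[1]+s*.032-c*.019)
r=render(q); print('mask',m.sum(),'model',r.sum())
E
```

```text
(array([ 0.58795212, -0.27413745,  0.16427147]), np.float64(4.381933035693282))
blob at px 239 74 rect mm [ 594.4 -363.6] [167.6  63.1] deg 68.2 touches edge False
[ 0.58666429 -0.36134128 -1.88327389] -0.7992231849417388 grip 0.5587470177120258 -0.3859507479280848
mask 2877 model 3145
```

Call:
{"api": "servo_tool", "payload": {"steps": [[29,-2,0,-0.018,0.6],[29,-2,10,0,0.6],[29,-2,15,0,0.6],[28.4,-2.5,20,0,0.6],[0,0,35,0,0.6],[0,0,35,0,0.6],[0,0,30,0,0.6],[0,0,25,0,0.6]]}}

```text
time: 30.62
tool_pos: [0.5591, -0.3861, -0.0086]
tool_rot: [-0.0, -0.588, 0.809, 0.001]
wrist_force: [-0.3, -0.2, -0.5]
width: 0.0509
finger_force: 0.0
```

Call:
{"api": "servo_tool", "payload": {"steps": [[0,0,6,0,0.6],[0,0,3,0,0.6],[0,0,0,0,0.6],[0,0,0,0,0.6]]}}

```text
time: 30.95
tool_pos: [0.5613, -0.3877, -0.0123]
tool_rot: [0.001, -0.589, 0.808, -0.002]
wrist_force: [-0.3, -0.0, 1.0]
width: 0.0512
finger_force: 0.0
```

Call:
{"api": "servo_tool", "payload": {"steps": [[0,0,0,0,0.6],[0,0,0,0,0.6],[0,0,0,0,0.6]]}}

```text
time: 31.2
tool_pos: [0.5605, -0.3875, -0.0137]
tool_rot: [0.001, -0.588, 0.809, -0.001]
wrist_force: [-0.2, 0.0, 0.2]
width: 0.0512
finger_force: 0.0
```

Call:
{"api": "servo_tool", "payload": {"steps": [[0,0,1,0,0.4],[0,0,0,0,0],[0,0,0,0,0],[0,0,0,0,0],[0,0,0,0,0],[0,0,0,0,0],[0,0,0,0,0],[0,0,0,0,0]], "newtons": 70}}

```text
time: 31.87
tool_pos: [0.5599, -0.3874, -0.0158]
tool_rot: [-0.0, -0.588, 0.809, -0.0]
wrist_force: [-0.5, 1.0, 2.0]
width: 0.0095
finger_force: 70.8
```

Call:
{"api": "servo_tool", "payload": {"steps": [[0,0,-8,0,0],[0,0,-20,0,0],[0,0,-30,0,0],[0,0,-30,0,0],[0,0,-12,0,0],[0,0,0,0,0],[0,0,0,0,0]]}}

```text
time: 32.45
tool_pos: [0.5597, -0.3868, 0.0828]
tool_rot: [0.0, -0.588, 0.809, 0.001]
wrist_force: [-0.1, -0.5, -4.7]
width: 0.0095
finger_force: 70.1
```

```bash
python3 -c "
from plan import *
plan(.5413,.3483,.085,.016,24)"
```

```text
at [ 0.5597 -0.3868  0.0828] phi 4.399 rows 24 twist -1.9
[-28.9, 10.2, -0.1] -0.079
[-29.6, 7.8, -0.1] -0.079
[-30.1, 5.5, -0.1] -0.079
[-30.5, 3.1, -0.1] -0.079
[-30.6, 0.7, -0.1] -0.079
[-30.6, -1.8, -0.1] -0.079
[-30.4, -4.2, -0.1] -0.079
[-29.9, -6.6, -0.1] -0.079
[-29.3, -8.9, -0.1] -0.079
[-28.5, -11.2, -0.1] -0.079
[-27.5, -13.4, -0.1] -0.079
[-26.4, -15.6, -0.1] -0.079
[-25.1, -17.6, -0.1] -0.079
[-23.6, -19.5, -0.1] -0.079
[-22.0, -21.3, -0.1] -0.079
[-20.2, -23.0, -0.1] -0.079
[-18.4, -24.5, -0.1] -0.079
[-16.4, -25.9, -0.1] -0.079
[-14.3, -27.1, -0.1] -0.079
[-12.1, -28.2, -0.1] -0.079
[-9.8, -29.0, -0.1] -0.079
[-7.5, -29.7, -0.1] -0.079
[-5.1, -30.2, -0.1] -0.079
[-2.7, -30.5, -0.1] -0.079
```

Call:
{"api": "servo_tool", "payload": {"steps": [[-29,10,0,-0.079,0],[-29.6,8,0,-0.079,0],[-30,5.5,0,-0.079,0],[-30.5,3,0,-0.079,0],[-30.6,0.7,0,-0.079,0],[-30.6,-1.8,0,-0.079,0],[-30.4,-4,0,-0.079,0],[-30,-6.6,0,-0.079,0]]}}

```text
time: 33.12
tool_pos: [0.5517, -0.1405, 0.0803]
tool_rot: [0.001, 0.811, -0.584, -0.002]
wrist_force: [1.1, 0.2, -4.5]
width: 0.0093
finger_force: 70.1
```

Call:
{"api": "servo_tool", "payload": {"steps": [[-29.3,-9,0,-0.079,0],[-28.5,-11,0,-0.079,0],[-27.5,-13.4,0,-0.079,0],[-26.4,-15.6,0,-0.079,0],[-25,-17.6,0,-0.079,0],[-23.6,-19.5,0,-0.079,0],[-22,-21.3,0,-0.079,0],[-20,-23,0,-0.079,0]]}}

```text
time: 33.78
tool_pos: [0.5462, 0.1036, 0.0805]
tool_rot: [0.001, 0.953, -0.303, -0.002]
wrist_force: [0.7, 0.2, -3.8]
width: 0.0096
finger_force: 70.1
```

Call:
{"api": "servo_tool", "payload": {"steps": [[-18.4,-24.5,0,-0.079,0],[-16.4,-26,0,-0.079,0],[-14.3,-27,0,-0.079,0],[-12,-28,0,-0.079,0],[-10,-29,0,-0.079,0],[-7.5,-29.7,0,-0.079,0],[-5,-30,0,-0.079,0],[-2.7,-30.5,0,-0.079,0]]}}

```text
time: 34.45
tool_pos: [0.5408, 0.3477, 0.08]
tool_rot: [0.002, 1.0, 0.008, -0.002]
wrist_force: [0.7, -0.6, -4.9]
width: 0.0092
finger_force: 70.1
```

Call:
{"api": "servo_tool", "payload": {"steps": [[0,0,10,0,0],[0,0,0,0,0],[0,0,0,0,0],[0,0,0,0,0],[0,0,0,0,0]]}}

```text
time: 34.87
tool_pos: [0.5426, 0.3461, 0.0737]
tool_rot: [0.0, 1.0, 0.005, -0.0]
wrist_force: [-0.1, -0.4, -3.8]
width: 0.0095
finger_force: 70.1
```

```bash
python3 - <<'E'
from blob import *
from plan import *
plan(.5413,.3483,0,.016,1)
d=save('wrist','w12.png'); cv2.imwrite('pics/w12b.png',cv2.imread('pics/w12.png'))
E
```

```text
at [0.5426 0.3461 0.0737] phi 0.011 rows 1 twist -0.005
[-1.3, -2.2, 73.7] -0.005
```

View pics/w12b.png

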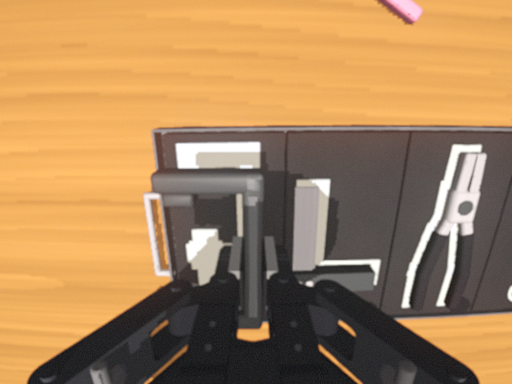

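```bash
python3 - <<'E'
from h import *
d=load('w12.png')
R=lambda u,v,z: (ray(d,u,v,z)[:2]*1e3).round(1)
print('sq outline blade end corners',R(294,180,.016),R(329,180,.016),'stock end top corner(-26,-41.5)',R(380,261,.016))
print('sq blade end corners',R(295,187,.025),R(316,187,.025),'stock end corners (-30,-37.5)',R(372,266,.032),'(-50,-37.5)',R(373,288,.032))
print('pl outline nose L/R',R(453,146,.016),R(483,146,.016),'handle outer',R(404,306,.016))
print('pl nose L/R',R(472,153,.027),R(486,153,.027),'handles',R(431,306,.027),R(456,307,.027))
print('clamp outline far arm',R(177,143,.016),R(260,143,.016),R(177,167,.016))
zt=.0737+.024-.008+.016
print('held far arm',R(153,172,zt),R(262,172,zt))
E
```

```text
sq outline blade end corners [561.  310.7] [561.3 280.8] stock end top corner(-26,-41.5) [481.4 223.1]
sq blade end corners [557.6 311. ] [557.8 293.6] stock end corners (-30,-37.5) [486.4 238.3] (-50,-37.5) [462.5 233.4]
pl outline nose L/R [592.3 177.8] [593.  150.6] handle outer [426.9 187.8]
pl nose L/R [588.7 168.3] [589.  155.9] handles [435.9 167.5] [433.7 140.3]
clamp outline far arm [591.5 408. ] [592.  340.2] [571.4 409.5]
held far arm [590.2 396.8] [590.7 341.4]
```

The picture shows:
- **Held clamp:** the right way round over its outline; far arm at (153-262,172).
- **Square:** about 7 mm too far toward +y; blade at (306,220), with extra outline showing to its right.
- **Pliers:** at (465,225), a few mm toward -y.

I'll place the clamp with a small correction, then mend the other two.

Call:
{"api": "servo_tool", "payload": {"steps": [[-3,-4.5,15,-0.005,0],[0,0,25,0,0],[0,0,18,0,0],[0,0,8,0,0],[0,0,3,0,0],[0,0,0,0,0],[0,0,0,0,0],[0,0,0,0,0]]}}

```text
time: 35.58
tool_pos: [0.5403, 0.3522, 0.0068]
tool_rot: [-0.001, 1.0, 0.009, 0.001]
wrist_force: [1.1, -0.6, -4.7]
width: 0.0091
finger_force: 70.1
```

Call:
{"api": "servo_tool", "payload": {"steps": [[0,0,1.5,0,0],[0,0,0,0,0],[0,0,0,0,0],[0,0,0,0,0]]}}

```text
time: 35.92
tool_pos: [0.5395, 0.3516, 0.0036]
tool_rot: [-0.0, 1.0, 0.009, 0.0]
wrist_force: [-0.4, 0.6, -4.0]
width: 0.0095
finger_force: 70.1
```

Call:
{"api": "servo_tool", "payload": {"steps": [[0,0,1,0,0],[0,0,0,0,0],[0,0,0,0,0]]}}

```text
time: 36.17
tool_pos: [0.5393, 0.3515, 0.0022]
tool_rot: [0.0, 1.0, 0.009, -0.0]
wrist_force: [0.4, 0.5, -3.4]
width: 0.0096
finger_force: 70.1
```

Call:
{"api": "servo_tool", "payload": {"steps": [[0,0.7,1,0,0],[0,0,0,0,0],[0,0,0,0,0]]}}

```text
time: 36.42
tool_pos: [0.5394, 0.3508, 0.0012]
tool_rot: [0.0, 1.0, 0.009, -0.0]
wrist_force: [0.0, 0.2, -3.9]
width: 0.0097
finger_force: 70.1
```

Call:
{"api": "servo_tool", "payload": {"steps": [[0,0,0.8,0,0],[0,0,0,0,0],[0,0,0,0,0]]}}

```text
time: 36.67
tool_pos: [0.5395, 0.3509, 0.0007]
tool_rot: [0.0, 1.0, 0.009, 0.0]
wrist_force: [0.4, 0.2, -3.2]
width: 0.0092
finger_force: 70.2
```

Call:
{"api": "servo_tool", "payload": {"steps": [[0,0,0.5,0,0],[0,0,0,0,0],[0,0,0,0,0]]}}

```text
time: 36.92
tool_pos: [0.5396, 0.3509, 0.0003]
tool_rot: [-0.0, 1.0, 0.009, 0.0]
wrist_force: [1.0, -0.7, -2.9]
width: 0.0092
finger_force: 70.3
```

Call:
{"api": "servo_tool", "payload": {"steps": [[0,0,0.6,0,0],[0,0,0,0,0],[0,0,0,0,0]]}}

```text
time: 37.17
tool_pos: [0.5396, 0.3509, 0.0002]
tool_rot: [-0.0, 1.0, 0.009, 0.0]
wrist_force: [-1.6, -2.3, 2.2]
width: 0.0093
finger_force: 70.8
```

Call:
{"api": "servo_tool", "payload": {"steps": [[0,0,0,0,0.2],[0,0,0,0,0.4],[0,0,0,0,0.4],[0,0,0,0,0.4],[0,0,-20,0,0.4],[0,0,-30,0,0.4],[0,0,-30,0,0.4],[0,0,-30,0,0.4]]}}

```text
time: 37.83
tool_pos: [0.5393, 0.3507, 0.1107]
tool_rot: [0.0, 1.0, 0.009, -0.0]
wrist_force: [0.8, -0.3, 0.0]
width: 0.034
finger_force: 0.0
```

```bash
python3 -c "
from plan import *
plan(.43,.20,.22,-.5,6)"
```

```text
at [0.5393 0.3507 0.1107] phi 0.017 rows 6 twist 0.517
[-18.7, 24.8, -18.2] 0.086
[-16.4, 26.3, -18.2] 0.086
[-14.1, 27.6, -18.2] 0.086
[-11.7, 28.7, -18.2] 0.086
[-9.2, 29.6, -18.2] 0.086
[-6.6, 30.3, -18.2] 0.086
```

Call:
{"api": "servo_tool", "payload": {"steps": [[-18,23,-18,0,0.4],[-18,23,-18,0,0.4],[-18,23,-18,0,0.4],[-18,23,-18,0,0.4],[-18,23,-18,0,0.4],[-18,23,0,0,0.4],[0,0,0,0,0.4],[0,0,0,0,0.4]]}}

```text
time: 38.5
tool_pos: [0.4336, 0.2107, 0.2009]
tool_rot: [-0.001, 1.0, 0.008, 0.001]
wrist_force: [0.3, 0.0, -0.6]
width: 0.0337
finger_force: 0.0
```

```bash
python3 - <<'E'
from h import *
d=save('wrist','w13.png'); 
P=np.array([proj(d,(x,y,.016)) for x in (.41,.62) for y in (.0,.43)]); print(P.round())
a=cv2.imread('pics/w13.png'); u0,u1=int(max(0,P[:,0].min())),int(min(512,P[:,0].max())); v0,v1=int(max(0,P[:,1].min())),int(min(384,P[:,1].max()))
s=800/(u1-u0); c=cv2.resize(a[v0:v1,u0:u1],None,fx=s,fy=s,interpolation=cv2.INTER_CUBIC); print(u0,v0,s,c.shape); cv2.imwrite('pics/w13b.png',c)
E
```

```text
[[407. 187.]
 [ 91. 182.]
 [438.  13.]
 [ 65.   7.]]
65 7 2.1447721179624666 (384, 800, 3)
```

View pics/w13b.png

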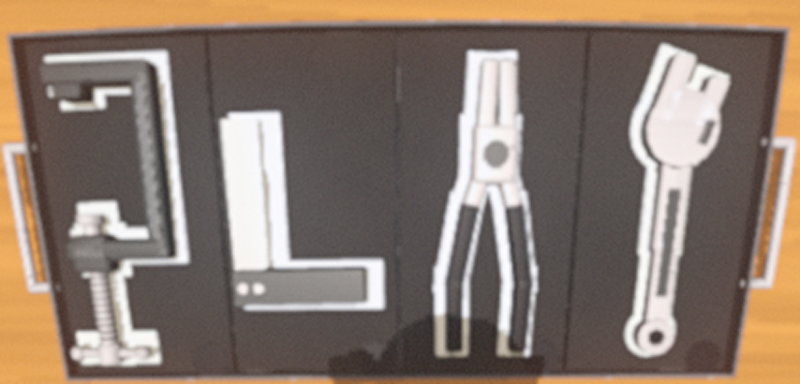

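The last view shows all four tools on their outlines, the right way round. Now I put numbers on the offsets between tools and outlines.

```bash
cat > chk.py <<'E'
from fit import *
d=load('w13.png')
A=lambda l:[(m,(65+u/2.14477,7+v/2.14477)) for m,(u,v) in l]
O={'clamp':[((86,-29,16),(167,51)),((-26,-29,16),(188,261))],
'square':[((54,41.5,16),(219,115)),((54,13.5,16),(281,112)),((-26,-41.5,16),(383,260)),((-54,-41.5,16),(385,307)),((-54,41.5,16),(232,307))],
'pliers':[((83,0,16),(492.5,51)),((-84,0,16),(484,355))],
'wrench':[((-69,0,16),(652,329)),((45,25.5,16),(631,130))]}
T={'clamp':[((82,-25,32),(158,62)),((-22,-25,32),(176,257)),((82,35,32),(44,66))],
'square':[((50,37.5,25),(222,120)),((50,17.5,25),(262,118)),((-30,-37.5,32),(365,268)),((-50,-37.5,32),(366,302)),((-50,37.5,32),(236,304))],
'pliers':[((79,0,27),(499,60)),((-80,0,26),(485,351))],
'wrench':[((-69,0,26),(656,336)),((45,21.5,28),(645,130))]}
for k in O:
    o,eo=fit(d,A(O[k]),0,(.5,.2)); t,et=fit(d,A(T[k]),0,(.5,.2))
    for q in (o,t): q[2]=(q[2]+np.pi)%(2*np.pi)-np.pi
    print(k,'outline',o.round(4),round(eo,1),'tool',t.round(4),round(et,1),'diff',(t-o).round(4))
E
python3 chk.py
```

```text
clamp outline [0.5064 0.3676 0.0177] 0.1 tool [0.5031 0.3638 0.0185] 2.8 diff [-0.0033 -0.0038  0.0009]
square outline [0.5083 0.2678 0.0188] 4.3 tool [0.5088 0.2705 0.0251] 1.0 diff [0.0005 0.0027 0.0064]
pliers outline [0.5109 0.1631 0.0277] 0.2 tool [0.5096 0.1624 0.0104] 1.6 diff [-0.0013 -0.0006 -0.0173]
wrench outline [0.513  0.0599 0.0224] 0.7 tool [0.5113 0.0608 0.0141] 0.4 diff [-0.0017  0.0009 -0.0083]
```

All the offsets are within about 7 mm and 0.02 rad (limits 12 mm and 0.2 rad), and nothing touches the robot. I'm handing in.

```bash
python3 -c "
from workcell import job_done
print(job_done())"
```

```text
the job is handed in; nothing more can be done
None
```

I put all four tools back flat on their own inlays, the right way round, and handed the job in. The last picture puts them within about 4 mm of their outlines, though an earlier one had the square about 7 mm off (limit 12 mm); no pass/fail verdict was returned.

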